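# Lock the jar tumbler upright with its pin

### The job

The jar in the bench tumbler was left leaning after mixing: swing its cradle by the black carrying bar until the jar stands upright and the hole in the cradle lines up with the hole in the boss of the front upright. The steel locking pin has been parked in the square sleeve the wrong way round, handle inside: draw it out by its shank, put it down on the bench, take it again by its handle and push it level through both holes until its shoulder is home against the boss; leave it there. Do not push away or knock over the bottles and the paint tin around it.

Things in the scene. Friction and masses are not known exactly. Their poses are not given: they have to be found in the camera images.
- cradle (a joint): hinge of the jar cradle on its axle, rad: 0 = jar upright, both holes in line; positive = the jar's top leans to the stand's own -y side (it starts leaning 0.3 to 0.75). Stiff: about 0.35 N m of friction, 4.5 N at the carrying bar; it stays wherever it is left and has no stop or click at upright (range -1.25 to 1.25)
- tumbler: fixed grey steel stand of the jar tumbler; origin on the bench under the middle of the axle; x runs along the axle from the front upright (taller, with the bored square boss) to the rear one, z up. Base 92 mm wide, from x = -82 to 66 mm; uprights 48 mm wide, the front one 155 mm tall, the rear one 95 mm. A jar (62 x 78 mm, yellow lid) is clamped in the cradle between them
- axle (a point): point on the horizontal axle midway between the uprights, 75 mm above the bench; axes as tumbler. Overhead, fixed: the big monitor, whose lower left corner hangs 360 mm up at x 0.26, y 0.13 (keep the forearm to the left of it), and the scale's display head, 330 to 420 mm up, whose near end is at x 0.53, y 0.29
- boss_hole (a point): mouth centre of the 21 mm hole, on the outer face of the square steel boss (36 mm) on the front upright, 131 mm above the bench, 68 mm in front of the axle's middle; axes as tumbler: the pin goes in level along +x. The bore is 24 mm deep, then come a 3 mm gap and the cradle's front strap (6 mm thick) with its hole, then free space over the jar's lid
- cradle_hole (a point): mouth centre of the 21 mm hole in the cradle's aluminium front strap, 56 mm from the axle; it turns with the cradle. When lined up it lies 27 mm behind boss_hole
- carry_bar (a point): middle of the cradle's carrying bar: round, black rubber, 16 mm thick, 66 mm long, parallel to the axle and 80 mm from it, over the jar's lid (lid 40 mm below the bar's centre line); turns with the cradle; x runs along the bar
- pin_centre (a point): middle of the loose steel locking pin, 96 mm long, 0.22 kg, on its axis at its flat shoulder; x runs from handle to nose. Behind this point: dark eight-sided handle, 30 mm across flats, 48 mm long; ahead: round shank, 18 mm thick, 48 mm long, the last 12 mm tapering to a 7 mm nose. It lies level on a flat of the handle without rolling: on the bench its axis is then 15 mm up
- sleeve_mouth (a point): centre of the mouth of the parking sleeve, a fixed grey square tube, 40 mm outside, 34 mm inside, 52 mm long, closed at the back, top 52 mm above the bench; x points out of the mouth. The pin starts in it wrong way round: handle inside on the sleeve's floor, shank sticking out level along +x, its axis 30 mm above the bench
- bottle_red_mid (a point): bystander: red lidded dosing bottle with a small knob on top, 73 mm wide, 118 mm tall, standing on the bench; this point is on its axis, 60 mm above its underside
- bottle_blue_mid (a point): bystander: dark blue lidded dosing bottle with a small knob on top, 73 mm wide, 118 mm tall, standing on the bench; this point is on its axis, 60 mm above its underside
- dropper_0_mid (a point): bystander: pale dropper bottle with a white nozzle, 47 mm wide, 147 mm tall, standing on the bench; this point is on its axis, 60 mm above its underside
- dropper_2_mid (a point): bystander: dark grey dropper bottle with a white nozzle, 47 mm wide, 147 mm tall, standing on the bench; this point is on its axis, 60 mm above its underside
- paint_tin_mid (a point): bystander: closed litre paint tin with a red label, 102 mm wide, 119 mm tall, standing on the bench; this point is on its axis, 60 mm above its underside

How it is judged (in metres and radians):
At the end, for the whole second after the job is handed in: The cradle is upright within 0.07 rad; the pin runs nose first through the boss and the cradle's strap, its shoulder within 6 mm of the boss face and of the hole's centre line, its axis within 0.15 rad of the hole's (value of joint cradle between -0.07 and 0.07 rad and x of pin_centre in the frame of boss_hole between -0.006 and 0.006 m and y of pin_centre in the frame of boss_hole between -0.006 and 0.006 m and z of pin_centre in the frame of boss_hole between -0.006 and 0.006 m and angle between the x axis of pin_centre and the x axis of boss_hole, either way round below 0.15 rad); the robot touches nothing.
It fails at once if a bystander bottle or the paint tin is pushed more than 40 mm away or knocked over (distance of any of bottle_red_mid, bottle_blue_mid, dropper_0_mid, dropper_2_mid, paint_tin_mid from where it was at the start of the episode above 0.04 m or angle between any of bottle_red_mid, bottle_blue_mid, dropper_0_mid, dropper_2_mid, paint_tin_mid's own z axis and vertical above 0.5 rad).
It also fails if it takes over 61 s, if anything falls off the work surface, if the arm or the gripper's body presses on something with over 40 N, if the wrist force passes 120 N, or if a joint passes its speed limit or range.

### The arm

A 6-joint arm with a two-finger parallel gripper is mounted at the origin on the work surface; the furniture and walls round the work are solid. World frame = base frame: x ahead of the robot, y to its left, z up, the work surface at z = 0. Lengths are in m, angles in degrees, forces in N, time in s.
With the tool pointing down it reaches from about 0.3 to 0.75 m from the base axis. Payload 8.5 kg.
Tool frame: the origin (TCP) lies at the very end of the fingers, on their centre line; the grasp point (between the pads) lies 19 mm behind it; z points along the fingers, y is the line along which they close (so a half turn about z gives the same grasp; the last joint's range is limited). The gripper opens to 85 mm and grips with 20 to 120 N. Pads are 22 mm wide; open, the fingers measure 114 mm over their backs; the gripper's body (76 mm by 85 mm) begins 54 mm behind the grasp point. The pads swing forward as they close: fully open they stand 13 mm farther back than shut.
Start: joints at [53.955, 21.807, 74.336, -0, 83.858, -12.336], TCP at [0.221, 0.504, 0.231] pointing down, gripper open.
Joint ranges: [-178.18, 178.18], [-50.72, 133.34], [12.68, 142.11], [-81.47, 261.47], [9.98, 163.14], [-165.26, 165.26]. Speed limits (degrees/s): [136.94, 136.94, 180, 180, 180, 180].

### API

Orientations are given as a 3x3 rotation matrix whose columns are the frame's x, y, z axes.
In Python, from rig import env, optics, spotter gives the robot as it stands.
- The arm moves only by the shell command python3 -m crank 'ROWS' [FORCE]. ROWS is JSON, one flat list of numbers, 5 for each row, row after row: the finger opening in cm, from 0 to 8.54, then the shift along the tool's x, y, z in cm, then the turn about the tool's z in rad. A call has exactly 8 rows; each row shifts and turns the commanded pose from where the row before left it, along the tool's axes as they then stand; what a row does not reach is not made up. A row lasts 1/12 s, in which the tool goes at most 41.7 mm and 7.16 degrees, less where a joint would pass 70% of its speed; a pose out of reach is approached as far as the arm can. A call is refused whole if a number of a shift passes 4.17 or a number of a turn 0.125, either way. A call with a gripper value outside its range is refused whole. The fingers move at their own pace and stop on an object; FORCE is the grip in N (left out, the last holds). Time passes only in rows, so rows that do not move let the fingers close, or fill a call up. It gives the time, the measured TCP pose, the force, the opening and the grip force at its end, in the units of the state.
- env.observe(): the state, without advancing time (a new reading comes with each control period).
- optics.get_image(name): name is "scene" or "top" or "wrist"; returns a dict with "color" (400x640x3 uint8, red, green, blue), "intrinsics" (3x3 intrinsics, pixels), "distortion" ([k1, k2, p1, p2, k3] as OpenCV has them; the pictures are not rectified), "pose" (4x4, takes a point from camera to world coordinates). Camera axes: x right, y up, looking along -z (the intrinsics and any distortion apply to the point x, -y, -z); pixel columns grow to the right and rows downward; lengths in m; the calibration is good to about 2 mm. A picture is of the moment at which its call begins. There is no depth.
- env.close_job(): hands the job in; it is judged then, once.
Trained networks look in a picture, given as the dict that the camera call returned (one of the last four; its "shot" number tells which), for a name from the list of things; names that differ only in an ending like _2 or _b are one class to them, and where a whole thing is asked for, a point or a joint stands for the part that bears it (a point fixed in the world has none). Each returns a list of dicts, best first, with "score" (0 to 1); they miss things now and then, are a little off and sometimes report something else, mostly with a low value. They report only what shows in the picture. A call takes as long as a camera call.
- spotter.look_for(picture, query): "at" ([column, row] as shares, 0 to 1, of the picture: columns of its width, rows of its height, amid what is visible of it).
The state is a dict: "time_s": time; "q": joint angles; "qvel": joint speeds; "joint_efforts": joint torques, N m; "position": TCP position; "tool_rot": TCP orientation; "ft_force": force on the tool from outside, world axes, zero at the start; "wrist_torque": the same for the moment, N m; "grip_width": finger opening in m; "gripper_force": force on a finger pad.
Only numpy, scipy, OpenCV 4.12 (cv2) and the standard library are available. Lean on these libraries where they do the work, as an engineer would, in place of code of your own. Each camera call takes 0.05 s, during which the arm holds its last target. There are 200 camera calls.

## Working session

There is one attempt and no reset: what is moved stays moved. The work goes in short steps, Python scripts to look and compute and a shell command to move; the robot and the scene stay as the last step left them, time stands still between calls to the robot, and variables do not carry over. Pictures are saved under pics/ and viewed, at most 10 in all, crops included, and the job is handed in when it is done.

```bash
ls; mkdir -p pics; cat > h.py <<'E'
import numpy as np, cv2
from rig import env, optics, spotter
def shot(n,save=None):
    p=optics.get_image(n)
    if save: cv2.imwrite('pics/'+save,cv2.cvtColor(p['color'],cv2.COLOR_RGB2BGR))
    return p
def ray(p,uv):
    k=cv2.undistortPoints(np.array([[uv]],float),np.array(p['intrinsics'],float),np.array(p['distortion'],float))[0,0]
    T=np.array(p['pose']); d=T[:3,:3]@np.array([k[0],-k[1],-1]); return T[:3,3],d/np.linalg.norm(d)
def atz(p,uv,z):
    o,d=ray(p,uv); return o+d*(z-o[2])/d[2]
def proj(p,X):
    T=np.array(p['pose']); c=(np.atleast_2d(X)-T[:3,3])@T[:3,:3]; c=c*[1,-1,-1]
    return cv2.projectPoints(c.reshape(-1,1,3),np.zeros(3),np.zeros(3),np.array(p['intrinsics'],float),np.array(p['distortion'],float))[0][:,0]
def tri(rs):
    A=0;b=0
    for o,d in rs:
        M=np.eye(3)-np.outer(d,d);A=A+M;b=b+M@o
    return np.linalg.solve(A,b)
def find(p,q,n=2):
    return [(np.round(np.array(r['at'])*[640,400],1),round(r['score'],2)) for r in spotter.look_for(p,q)[:n]]
E
python3 - <<'E'
from h import *
P={n:shot(n,n+'0.png') for n in('scene','top','wrist')}
for n,p in P.items(): print(n,np.round(np.array(p['pose']),3).tolist(),np.round(p['intrinsics'],0).tolist())
for q in ['axle','boss_hole','cradle_hole','carry_bar','pin_centre','sleeve_mouth','bottle_red_mid','bottle_blue_mid','dropper_0_mid','paint_tin_mid','tumbler']:
    for n,p in P.items(): print(q,n,find(p,q))
s=env.observe(); print(s['position'],s['tool_rot'],s['ft_force'])
a=[cv2.imread(f'pics/{n}0.png') for n in P]
E
```

```text
pics
scene [[-0.596, 0.32, -0.737, -0.256], [-0.803, -0.244, 0.543, 0.711], [-0.006, 0.915, 0.402, 0.494], [0.0, 0.0, 0.0, 1.0]] [[465.0, 0.0, 313.0], [0.0, 465.0, 196.0], [0.0, 0.0, 1.0]]
top [[0.183, 0.961, -0.207, 0.274], [-0.983, 0.178, -0.041, 0.176], [-0.003, 0.211, 0.977, 0.957], [0.0, 0.0, 0.0, 1.0]] [[437.0, 0.0, 315.0], [0.0, 437.0, 193.0], [0.0, 0.0, 1.0]]
wrist [[0.402, -0.878, -0.258, 0.156], [0.916, 0.386, 0.114, 0.533], [-0.0, -0.282, 0.959, 0.373], [0.0, 0.0, 0.0, 1.0]] [[309.0, 0.0, 320.0], [0.0, 309.0, 199.0], [0.0, 0.0, 1.0]]
axle scene [(array([301.5, 223.1]), 0.78), (array([312.8, 205.8]), 0.41)]
axle top [(array([311.3, 207.4]), 0.57)]
axle wrist [(array([236.1, 350.7]), 0.72)]
boss_hole scene [(array([306.5, 223.3]), 0.79)]
boss_hole top [(array([311.9, 202.3]), 0.88)]
boss_hole wrist [(array([237.1, 352.3]), 0.86)]
cradle_hole scene [(array([309., 204.]), 0.81)]
cradle_hole top [(array([313.6, 198.9]), 0.58)]
cradle_hole wrist []
carry_bar scene [(array([314.8, 202.5]), 0.84)]
carry_bar top [(array([313.5, 202. ]), 0.58)]
carry_bar wrist []
pin_centre scene [(
[... 510 characters left out ...]
]
bottle_blue_mid wrist [(array([127. , 395.9]), 0.53)]
dropper_0_mid scene [(array([291. , 177.1]), 0.46), (array([317.7, 176.7]), 0.35)]
dropper_0_mid top [(array([341.3, 161.7]), 0.97), (array([318.7, 111.9]), 0.3)]
dropper_0_mid wrist []
paint_tin_mid scene [(array([244.9, 198.3]), 0.91)]
paint_tin_mid top []
paint_tin_mid wrist []
tumbler scene [(array([306.1, 223.7]), 0.89)]
tumbler top [(array([313.5, 200.9]), 0.96)]
tumbler wrist [(array([232.5, 355.6]), 0.56)]
[0.22113453 0.50357147 0.23132788] [[-9.15587896e-01  4.02117898e-01 -1.80764159e-05]
 [ 4.02117898e-01  9.15587896e-01  1.65044492e-06]
 [ 1.72142210e-05 -5.75772296e-06 -1.00000000e+00]] [ 0.47011338 -0.1409003  -0.3153405 ]
```

```bash
python3 - <<'E'
import cv2
a=cv2.imread('pics/scene0.png')[130:330,190:450]; cv2.imwrite('pics/s1.png',cv2.resize(a,(780,600),interpolation=cv2.INTER_CUBIC))
a=cv2.imread('pics/top0.png')[100:300,190:450]; cv2.imwrite('pics/t1.png',cv2.resize(a,(780,600),interpolation=cv2.INTER_CUBIC))
E
```

```text
(no output)
```

View pics/s1.png

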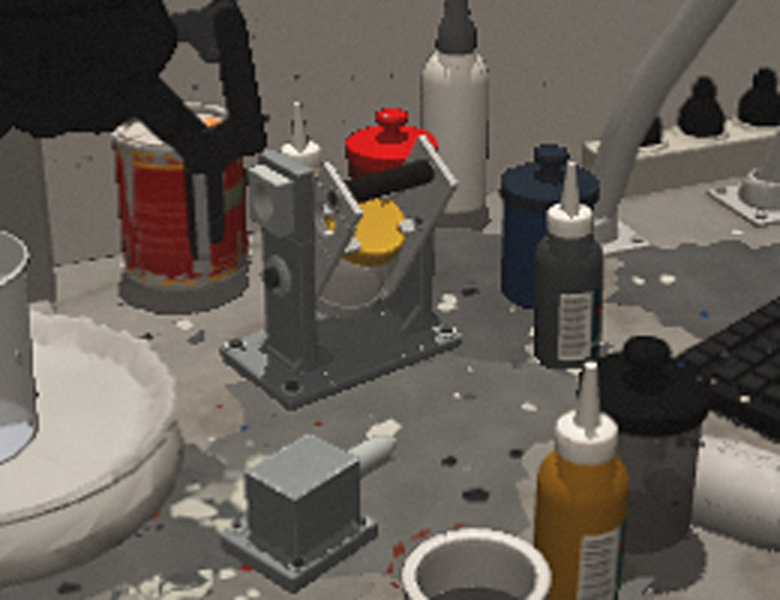

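View pics/t1.png

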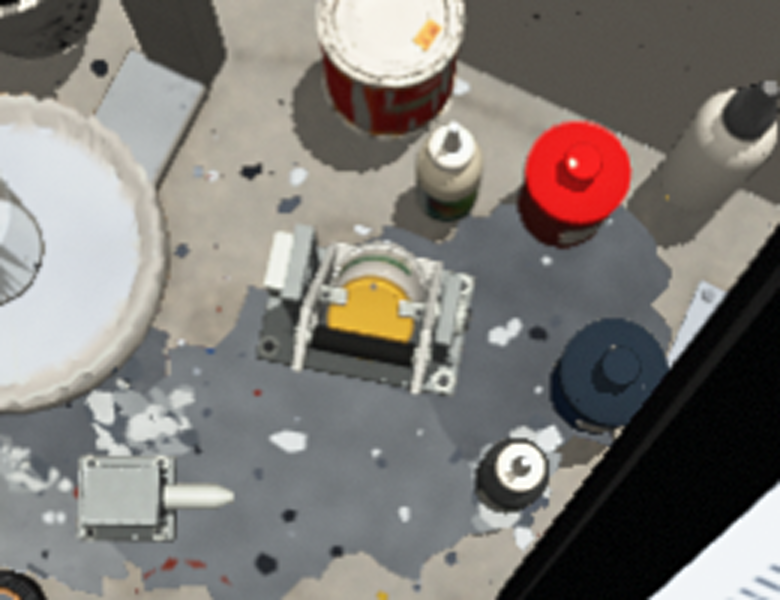

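The scene view shows the boss at about (278,195) px, the bar leaning toward the robot at (318,190), and the sleeve at (292,295) with the shank sticking out to the right. In the top view the pin nose is at about (268,265) and the axle runs toward image right, roughly world -y. Next I fit the tumbler pose to these picked features.

```bash
cat > fit.py <<'E'
from h import *
from scipy.optimize import least_squares
S=shot('scene');T=shot('top')
c=lambda p,o:np.array(p)/3+np.array(o)
so=(190,130);to=(190,100)
# tumbler-local point, cam, crop px ; base thickness param t
obs=[((66,-46,'t'),T,c((452,393),to)),((66,46,'t'),T,c((476,272),to)),((-82,-46,'t'),T,c((257,359),to)),
((-82,46,'t'),S,c((221,348),so)),((-82,-46,'t'),S,c((290,400),so)),((66,-46,'t'),S,c((462,335),so))]
def W(v,l):
    x,y,a=v[0],v[1],v[2]; z=v[3] if l[2]=='t' else l[2]/1000
    return np.array([x+(np.cos(a)*l[0]-np.sin(a)*l[1])/1000,y+(np.sin(a)*l[0]+np.cos(a)*l[1])/1000,z])
f=lambda v:np.concatenate([proj(p,W(v,l))[0]-uv for l,p,uv in obs])
r=least_squares(f,[.45,.2,-1.5,.008]);v=r.x;print('tumbler',np.round(v,4),np.round(r.fun,1))
for n,l in [('boss',(-68,0,131)),('up',(-62,0,155))]: print(n,W(v,l),proj(S,W(v,l)),proj(T,W(v,l)))
# bar
bo=[(-33,S,c((352,188),so)),(33,S,c((432,172),so)),(-33,T,c((310,340),to)),(33,T,c((414,357),to))]
B=lambda ph,x:W(v,(x,-80*np.sin(ph),75+80*np.cos(ph)))
g=least_squares(lambda q:np.concatenate([proj(p,B(q[0],x))[0]-uv for x,p,uv in bo]),[.5]);print('phi',g.x,np.round(g.fun,1))
nose=[ray(S,c((398,427),so)),ray(T,c((234,496),to))]; print('nose tri',tri(nose))
print('nose,root z.03',atz(T,c((234,496),to),.03),atz(T,c((172,496),to),.03))
print('sleeve top',[atz(T,c(q,to),.052) for q in [(80,460),(160,458),(160,525),(80,525)]])
print('scn',[atz(S,c(q,so),.052) for q in [(247,475),(305,437),(362,480),(300,512)]])
for q,z in [('dropper_0_mid',.1),('dropper_2_mid',.1),('bottle_blue_mid',.1),('bottle_red_mid',.1)]:
  print(q,[atz(T,u[0],z) for u in find(T,q,3)])
E
python3 fit.py
```

```text
tumbler [ 0.4473  0.2088 -1.5656  0.0059] [ 1.1  0.4 -0.1  0.3 -0.3 -0.2 -1.4 -0.6  0.1  0.8  0.4 -0.2]
boss [0.44694003 0.27675279 0.131     ] [[277.59871252 196.40911373]] [[281.25111847 187.90236474]]
up [0.44697136 0.27075287 0.155     ] [[279.77163318 184.21403885]] [[283.3784062 185.6271737]]
phi [0.60780638] [-1.3  2.2 -0.9 -0.6  1.  -0.2  0.7  0.2]
nose tri [0.29841273 0.28203888 0.0370216 ]
nose,root z.03 [0.29918521 0.28351657 0.03      ] [0.29100623 0.32642762 0.03      ]
sleeve top [array([0.30265664, 0.39088802, 0.052     ]), array([0.31448495, 0.33649492, 0.052     ]), array([0.26979642, 0.32683679, 0.052     ]), array([0.25928593, 0.3810245 , 0.052     ])]
scn [array([0.29139627, 0.39014299, 0.052     ]), array([0.30319656, 0.34394615, 0.052     ]), array([0.25011775, 0.3428425 , 0.052     ]), array([0.24650581, 0.38569907, 0.052     ])]
dropper_0_mid [array([0.55016974, 0.08792595, 0.1       ]), array([0.53905978, 0.17163773, 0.1       ])]
dropper_2_mid [array([0.34423672, 0.10604895, 0.1       ])]
bottle_blue_mid [array([0.41855255, 0.05745179, 0.1       ])]
bottle_red_mid [array([0.54500209, 0.08777485, 0.1       ])]
```

View pics/top0.png

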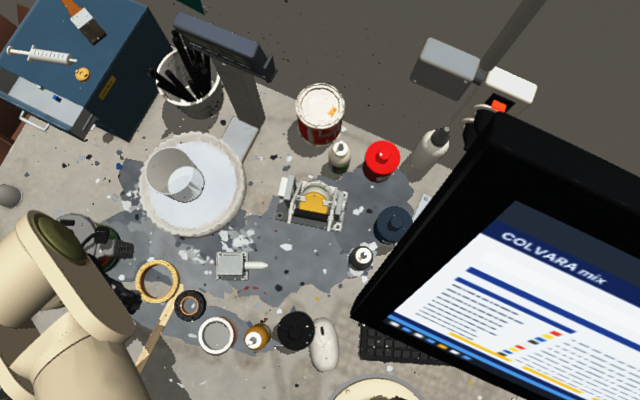

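View pics/scene0.png

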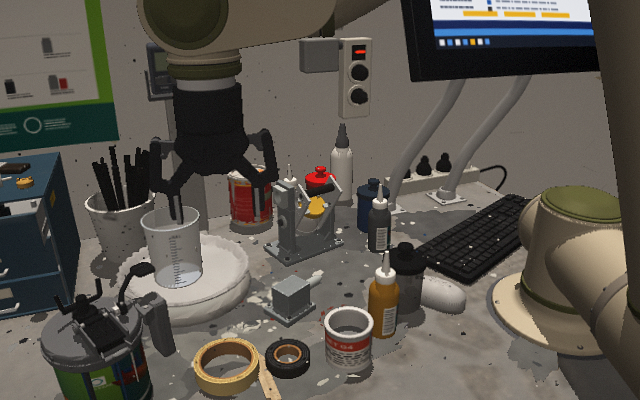

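Top view: the black monitor edge runs from (355,315) to (480,130) px, and the arm fills the lower left. I'll work out which side of the TCP the forearm lies on.

```bash
python3 - <<'E'
from h import *
S=shot('scene');T=shot('top')
a=np.radians(53.955);u=np.array([np.cos(a),np.sin(a),0]);n=np.array([-np.sin(a),np.cos(a),0])
for off in (0,.117):
  for r in (.15,.3,.45,.537):
    for z in (.4,.5): 
      X=u*r+n*off+[0,0,z]; print(off,r,z,np.round(proj(T,X)[0]),np.round(proj(S,X)[0]))
print('edge z.36',[atz(T,q,.36) for q in [(355,315),(480,130)]])
print('beaker',[atz(T,q,.1) for q in [(172,172)]], proj(S,[.3,.45,.1]))
E
```

```text
0 0.15 0.4 [333. 448.] [512.  72.]
0 0.15 0.5 [336. 484.] [522.  -6.]
0 0.3 0.4 [248. 355.] [402.  70.]
0 0.3 0.5 [233. 371.] [407.  -9.]
0 0.45 0.4 [170. 266.] [289.  71.]
0 0.45 0.5 [140. 261.] [287.  -9.]
0 0.537 0.4 [129. 217.] [224.  72.]
0 0.537 0.5 [ 92. 202.] [218.  -8.]
0.117 0.15 0.4 [262. 515.] [553.  88.]
0.117 0.15 0.5 [250. 562.] [567.  -5.]
0.117 0.3 0.4 [178. 421.] [422.  87.]
0.117 0.3 0.5 [148. 449.] [429. -10.]
0.117 0.45 0.4 [102. 328.] [285.  87.]
0.117 0.45 0.5 [ 58. 336.] [283. -11.]
0.117 0.537 0.4 [ 63. 277.] [206.  88.]
0.117 0.537 0.5 [ 13. 274.] [198.  -9.]
edge z.36 [array([0.24709901, 0.11833056, 0.36      ]), array([ 0.53770991, -0.01992382,  0.36      ])]
beaker [array([0.44531574, 0.50857828, 0.1       ])] [[234.94372915 273.28471978]]
```

The forearm runs over the TCP, parallel to the j1 direction, so gripping the bar near its front end leaves about 5 cm from the monitor corner to the forearm centreline. I'll go there in stages.

```bash
python3 -m crank '[4.5,-3.1,-1.42,0,0,4.5,-3.1,-1.42,0,0,4.5,-3.1,-1.42,0,0,4.5,-3.1,-1.42,0,0,4.5,-3.1,-1.42,0,0,4.5,-3.1,-1.42,0,0,4.5,-3.1,-1.42,0,0,4.5,-3.1,-1.42,0,0]' 20
python3 -m crank '[4.5,0,0,0,0.115,4.5,0,0,0,0.115,4.5,0,0,0,0.115,4.5,0,0,0,0.115,4.5,0,0,0,0.115,4.5,0,0,0,0.115,4.5,0,0,0,0.115,4.5,0,0,0,0.115]'
python3 -m crank '[4.5,0,0,0,0.115,4.5,0,0,0,0.115,4.5,0,0,0,0,4.5,0,0,0,0,4.5,0,0,0,0,4.5,0,0,0,0,4.5,0,0,0,0,4.5,0,0,0,0]'
python3 - <<'E'
from h import *
P={n:shot(n,n+'1.png') for n in('scene','top','wrist')}
s=env.observe();print(s['q'],s['grip_width'],np.round(s['tool_rot'],3).tolist())
for n,p in P.items():
  for q in ['boss_hole','carry_bar','cradle_hole']: print(n,q,find(p,q))
cv2.imwrite('pics/c1.png',cv2.resize(np.vstack([cv2.imread('pics/top1.png'),cv2.imread('pics/wrist1.png')]),(480,600)))
E
```

```text
time_s: 2.87
position: [0.4034, 0.2984, 0.2315]
tool_rot: [[-0.916, 0.402, 0.0], [0.402, 0.916, 0.0], [-0.0, 0.0, -1.0]]
ft_force: [0.9, 0.1, -0.5]
grip_width: 0.0449
gripper_force: 0.0
time_s: 3.53
position: [0.4025, 0.2998, 0.2314]
tool_rot: [[-0.229, 0.973, 0.0], [0.973, 0.229, 0.0], [-0.0, 0.0, -1.0]]
ft_force: [0.5, 0.1, -0.3]
grip_width: 0.0449
gripper_force: 0.0
time_s: 4.2
position: [0.4025, 0.2998, 0.2313]
tool_rot: [[-0.008, 1.0, -0.0], [1.0, 0.008, -0.0], [-0.0, -0.0, -1.0]]
ft_force: [0.2, 0.9, -0.6]
grip_width: 0.0449
gripper_force: 0.0
[ 2.31440591e+01  1.69784523e+01  8.17370231e+01 -2.41501226e-03
  8.12841570e+01  2.27203318e+01] 0.044996375704440685 [[-0.007, 1.0, 0.0], [1.0, 0.007, -0.0], [-0.0, 0.0, -1.0]]
scene boss_hole [(array([308.3, 220.8]), 0.89), (array([320.1, 177.6]), 0.38)]
scene carry_bar [(array([311.8, 205. ]), 0.67)]
scene cradle_hole [(array([289.7, 177. ]), 0.74), (array([311.4, 206.1]), 0.67)]
top boss_hole [(array([320.2, 205. ]), 0.72)]
top carry_bar [(array([316.1, 200.6]), 0.94)]
top cradle_hole [(array([312.2, 198.3]), 0.64)]
wrist boss_hole [(array([342.4, 249.6]), 0.64)]
wrist carry_bar [(array([331.9, 294.7]), 0.61)]
wrist cradle_hole [(array([335.6, 296.8]), 0.75)]
```

View pics/c1.png

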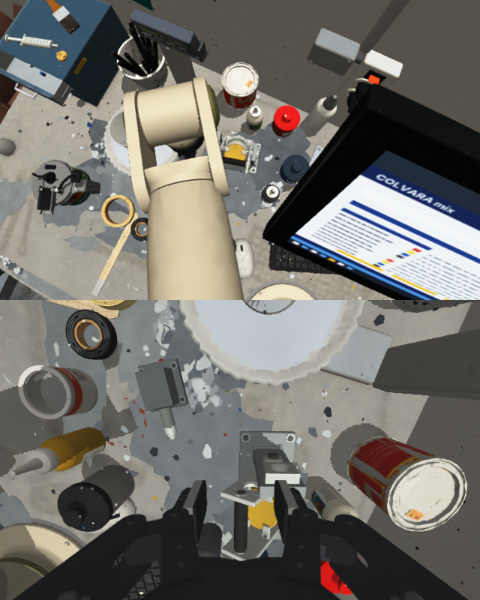

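The forearm measures about 0.1 m wide, so gripping the bar directly would bring it too close to the monitor corner. Instead I'll open the fingers along the axle so they straddle the front upright, and push the bar with the inner finger. That keeps the TCP at y≈0.275.

```bash
python3 -m crank '[8.5,0,0,0,-0.121,8.5,0,0,0,-0.121,8.5,0,0,0,-0.121,8.5,0,0,0,-0.121,8.5,0,0,0,-0.121,8.5,0,0,0,-0.121,8.5,0,0,0,-0.121,8.5,0,0,0,-0.121]' 20
python3 -m crank '[8.5,0,0,0,-0.121,8.5,0,0,0,-0.121,8.5,0,0,0,-0.121,8.5,0,0,0,-0.121,8.5,0,0,0,-0.121,8.5,2.0,-1.2,0,0,8.5,2.0,-1.3,0,0,8.5,0,0,0,0]'
python3 -m crank '[8.5,0,0,2,0,8.5,0,0,2,0,8.5,0,0,1,0,8.5,0,0,0,0,8.5,0,0,0,0,8.5,0,0,0,0,8.5,0,0,0,0,8.5,0,0,0,0]'
python3 - <<'E'
from h import *
P={n:shot(n,n+'2.png') for n in('scene','top','wrist')}
s=env.observe();print(s['q'],s['grip_width'],np.round(s['tool_rot'],3).tolist())
a=cv2.imread('pics/scene2.png')[130:280,220:420];b=cv2.imread('pics/wrist2.png')
cv2.imwrite('pics/c2.png',np.vstack([cv2.resize(a,(400,300),interpolation=cv2.INTER_CUBIC),cv2.resize(b,(400,250))]))
E
```

```text
time_s: 5.47
position: [0.4025, 0.2998, 0.2313]
tool_rot: [[-0.831, 0.556, -0.0], [0.556, 0.831, -0.0], [-0.0, -0.0, -1.0]]
ft_force: [-0.3, 0.8, -0.8]
grip_width: 0.0848
gripper_force: 0.0
time_s: 6.13
position: [0.36, 0.2732, 0.2314]
tool_rot: [[-1.0, -0.01, -0.002], [-0.01, 1.0, -0.001], [0.002, -0.001, -1.0]]
ft_force: [0.3, 0.5, -0.1]
grip_width: 0.0849
gripper_force: 0.0
time_s: 6.8
position: [0.3631, 0.2746, 0.182]
tool_rot: [[-1.0, -0.009, 0.001], [-0.009, 1.0, 0.001], [-0.001, 0.001, -1.0]]
ft_force: [-0.1, 0.1, 0.2]
grip_width: 0.0847
gripper_force: 0.0
[ 2.21419864e+01  1.50859690e+01  9.35163133e+01  9.35788753e-04
  7.13561988e+01 -6.83846613e+01] 0.08488895825824895 [[-1.0, -0.009, 0.001], [-0.009, 1.0, 0.0], [-0.001, 0.0, -1.0]]
```

View pics/c2.png

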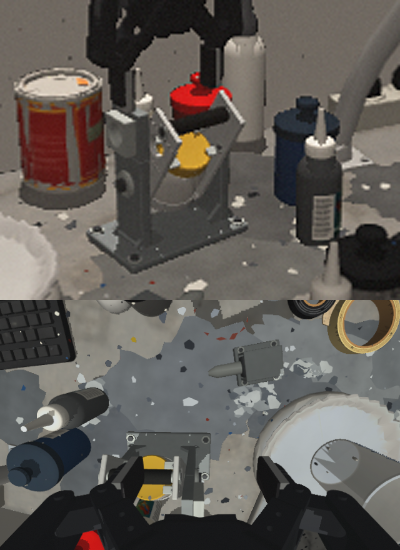

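```bash
python3 - <<'E'
from h import *
p=shot('wrist')
L=[[.363,.2320,.195],[.363,.2175,.195],[.363,.317,.195],[.447-.0457,.242,.1407],[.447-.0457,.176,.1407],[.447,.277,.131],[.447,.277,.149]]
print(np.round(proj(p,L)*[.625,.625]+[0,300]))
E
```

```text
[[143. 467.]
 [123. 467.]
 [256. 468.]
 [169. 474.]
 [108. 473.]
 [201. 504.]
 [201. 515.]]
```

Composite: in the wrist view the inner finger tip at about (143,467) sits robot-side of the bar and short of its front end, which matches the projection. Now I descend and push.

```bash
python3 -m crank '[8.5,0,0,1.3,0,8.5,0,0,1.3,0,8.5,0,0,1.3,0,8.5,0,0,1.3,0,8.5,-0.5,0,0,0,8.5,-0.5,0,0,0,8.5,-0.4,0,0,0,8.5,0,0,0,0]'
python3 -m crank '[8.5,-0.3,0,0,0,8.5,-0.3,0,0,0,8.5,-0.3,0,0,0,8.5,-0.3,0,0,0,8.5,-0.3,0,0,0,8.5,-0.3,0,0,0,8.5,-0.2,0,0,0,8.5,0,0,0,0]'
python3 -m crank '[8.5,-0.3,0,0,0,8.5,-0.3,0,0,0,8.5,-0.3,0,0,0,8.5,-0.3,0,0,0,8.5,-0.3,0,0,0,8.5,-0.3,0,0,0,8.5,-0.2,0,0,0,8.5,0,0,0,0]'
python3 - <<'E'
from h import *
P={n:shot(n,n+'3.png') for n in('scene','top','wrist')}
a=cv2.imread('pics/scene3.png')[130:280,220:420];b=cv2.imread('pics/top3.png')
cv2.imwrite('pics/c3.png',np.vstack([cv2.resize(a,(400,300),interpolation=cv2.INTER_CUBIC),cv2.resize(b,(400,250))]))
E
```

```text
time_s: 7.67
position: [0.3782, 0.2748, 0.1301]
tool_rot: [[-1.0, -0.009, 0.002], [-0.009, 1.0, 0.001], [-0.002, 0.001, -1.0]]
ft_force: [-0.5, -0.3, 0.9]
grip_width: 0.085
gripper_force: 0.0
time_s: 8.33
position: [0.3928, 0.2746, 0.1317]
tool_rot: [[-1.0, -0.008, -0.007], [-0.008, 1.0, -0.001], [0.007, -0.001, -1.0]]
ft_force: [-28.1, -1.0, 40.4]
grip_width: 0.0848
gripper_force: 20.1
time_s: 9.0
position: [0.4163, 0.2748, 0.1298]
tool_rot: [[-1.0, -0.009, -0.001], [-0.009, 1.0, -0.0], [0.001, -0.0, -1.0]]
ft_force: [-3.7, -0.9, 2.7]
grip_width: 0.085
gripper_force: 1.9
```

View pics/c3.png

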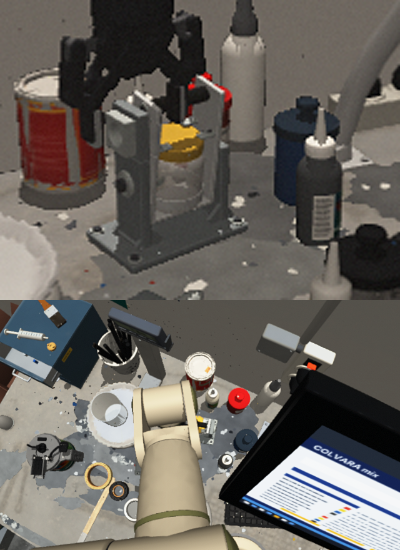

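Scene view: the cradle is now nearly upright, and in the top view the forearm clears the monitor. Force is back down to 4 N. I'll push a bit more, back off and measure.

```bash
python3 -m crank '[8.5,-0.2,0,0,0,8.5,-0.2,0,0,0,8.5,-0.2,0,0,0,8.5,-0.1,0,0,0,8.5,0,0,0,0,8.5,0,0,0,0,8.5,0,0,0,0,8.5,0,0,0,0]'
python3 -m crank '[8.5,1,0,0,0,8.5,2,0,0,0,8.5,2,0,0,0,8.5,1,0,-2,0,8.5,0,0,-3,0,8.5,0,0,-3,0,8.5,0,0,0,0,8.5,0,0,0,0]'
python3 - <<'E'
from h import *
P={n:shot(n,n+'4.png') for n in('scene','top','wrist')}
print(proj(P['wrist'],[[.447,.242,.155],[.447,.176,.155],[.447,.25,.155],[.447,.277,.149]]),proj(P['scene'],[[.447,.242,.155],[.447,.176,.155]]),proj(P['top'],[[.447,.242,.155],[.447,.176,.155]]))
for n in P: print(n,find(P[n],'carry_bar'))
a=cv2.imread('pics/scene4.png')[155:230,260:360];b=cv2.imread('pics/wrist4.png')[130:400,130:490];t=cv2.imread('pics/top4.png')[160:240,260:367]
cv2.imwrite('pics/c4.png',np.vstack([np.hstack([cv2.resize(a,(400,300),interpolation=cv2.INTER_CUBIC),cv2.resize(t,(400,300),interpolation=cv2.INTER_CUBIC)]),np.hstack([cv2.resize(b,(400,300)),np.zeros((300,400,3),np.uint8)])]))
E
```

```text
time_s: 9.82
position: [0.4236, 0.275, 0.1293]
tool_rot: [[-1.0, -0.009, -0.0], [-0.009, 1.0, -0.0], [0.0, -0.0, -1.0]]
ft_force: [-4.9, -1.9, 3.2]
grip_width: 0.085
gripper_force: 2.2
time_s: 10.48
position: [0.3642, 0.2749, 0.2104]
tool_rot: [[-1.0, -0.01, 0.004], [-0.01, 1.0, 0.002], [-0.004, 0.002, -1.0]]
ft_force: [0.1, 0.2, -0.7]
grip_width: 0.0851
gripper_force: 0.0
[[275.55856371 322.42796169]
 [188.33379265 321.21094416]
 [286.18371754 322.53823577]
 [322.01176703 317.68208368]] [[292.13490926 180.81121284]
 [319.00595854 173.44095666]] [[298.34124571 188.32110041]
 [332.87326645 194.57446264]]
scene [(array([310.8, 205.6]), 0.7)]
top [(array([320.3, 202.5]), 0.9)]
wrist [(array([258.9, 280.1]), 0.98)]
```

View pics/c4.png

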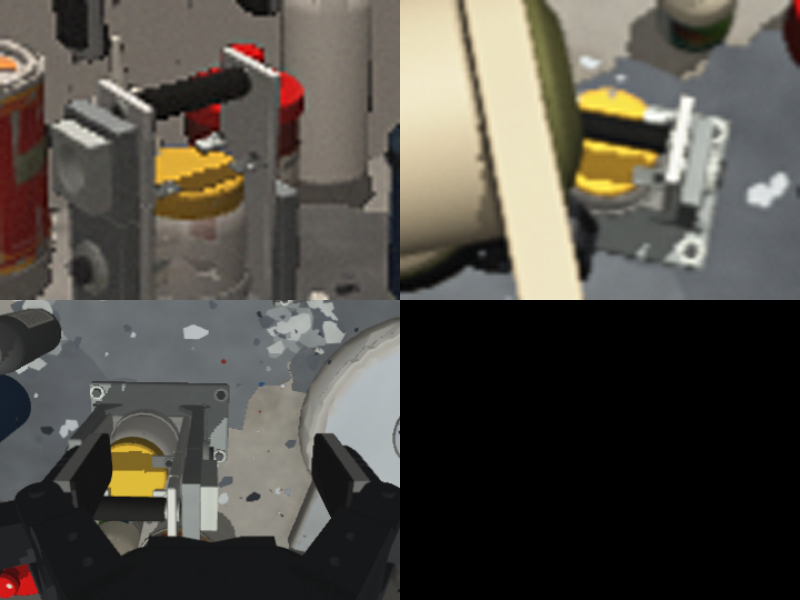

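Composite: in both the wrist and top views the bar sits about 4-5 mm robot-side of the axle line, so the cradle is at about +0.05 rad. I'll push 4 mm more.

```bash
python3 -m crank '[8.5,0,0,2.4,0,8.5,0,0,2.4,0,8.5,-1,0,2.2,0,8.5,-2,0,0,0,8.5,-1.6,0,0,0,8.5,-0.8,0,0,0,8.5,-0.3,0,0,0,8.5,0,0,0,0]'
python3 -m crank '[8.5,-0.2,0,0,0,8.5,-0.2,0,0,0,8.5,-0.25,0,0,0,8.5,0,0,0,0,8.5,0,0,0,0,8.5,0,0,0,0,8.5,0,0,0,0,8.5,0,0,0,0]'
```

```text
time_s: 11.45
position: [0.4208, 0.2749, 0.139]
tool_rot: [[-1.0, -0.009, -0.001], [-0.009, 1.0, -0.0], [0.001, -0.0, -1.0]]
ft_force: [-0.8, -1.3, -0.2]
grip_width: 0.0855
gripper_force: 0.0
time_s: 12.12
position: [0.4271, 0.2751, 0.1395]
tool_rot: [[-1.0, -0.009, 0.0], [-0.009, 1.0, -0.0], [-0.0, -0.0, -1.0]]
ft_force: [-4.6, 0.1, 5.1]
grip_width: 0.085
gripper_force: 2.6
```

```bash
python3 -m crank '[8.5,1,0,0,0,8.5,2,0,0,0,8.5,2,0,-1,0,8.5,2,0.5,-3,0,8.5,2,1,-3,0,8.5,2,1,-1,0,8.5,2,1,0,0,8.5,0,0,0,0]'
python3 -m crank '[5,0,0,0,0.116,5,0,0,0,0.116,5,0,0,0,0.116,5,0,0,0,0.116,5,0,0,0,0.116,5,0,0,0,0.116,5,0,0,0,0.116,5,0,0,0,0.116]'
python3 -m crank '[5,0,0,1.5,0.116,5,0,0,1.5,0.116,5,0,0,1.5,0.116,5,0,0,1.5,0.116,5,0,0,1,0,5,0,0,0,0,5,0,0,0,0,5,0,0,0,0]'
python3 - <<'E'
from h import *
P={n:shot(n,n+'5.png') for n in('scene','top','wrist')}
S,T=P['scene'],P['top']
print(proj(S,[[.447,.242,.155],[.447,.176,.155]]),proj(T,[[.447,.242,.155],[.447,.176,.155]]))
for n in P: print(n,find(P[n],'pin_centre'),find(P[n],'sleeve_mouth'))
a=cv2.imread('pics/scene5.png')[155:230,260:360];b=cv2.imread('pics/wrist5.png');t=cv2.imread('pics/top5.png')[160:240,260:367]
cv2.imwrite('pics/c5.png',np.vstack([np.hstack([cv2.resize(a,(320,240),interpolation=cv2.INTER_CUBIC),cv2.resize(t,(320,240),interpolation=cv2.INTER_CUBIC)]),b[40:400]]))
E
```

```text
time_s: 12.78
position: [0.2943, 0.3099, 0.2201]
tool_rot: [[-1.0, -0.012, 0.002], [-0.012, 1.0, 0.002], [-0.002, 0.002, -1.0]]
ft_force: [-0.2, -0.2, -0.6]
grip_width: 0.0849
gripper_force: 0.0
time_s: 13.45
position: [0.2973, 0.3087, 0.2189]
tool_rot: [[-0.602, 0.798, 0.001], [0.798, 0.602, 0.0], [-0.0, 0.0, -1.0]]
ft_force: [-0.3, -0.9, 0.3]
grip_width: 0.0502
gripper_force: 0.0
time_s: 14.12
position: [0.2974, 0.309, 0.1498]
tool_rot: [[-0.187, 0.982, 0.001], [0.982, 0.187, 0.001], [0.0, 0.001, -1.0]]
ft_force: [-0.4, -0.4, -0.2]
grip_width: 0.05
gripper_force: 0.0
[[292.13490926 180.81121284]
 [319.00595854 173.44095666]] [[298.34124571 188.32110041]
 [332.87326645 194.57446264]]
scene [(array([316.4, 280.3]), 0.51)] [(array([291.3, 300.2]), 0.59)]
top [] []
wrist [(array([316.6, 187.8]), 0.83)] [(array([316.9, 126.3]), 0.97)]
```

View pics/c5.png

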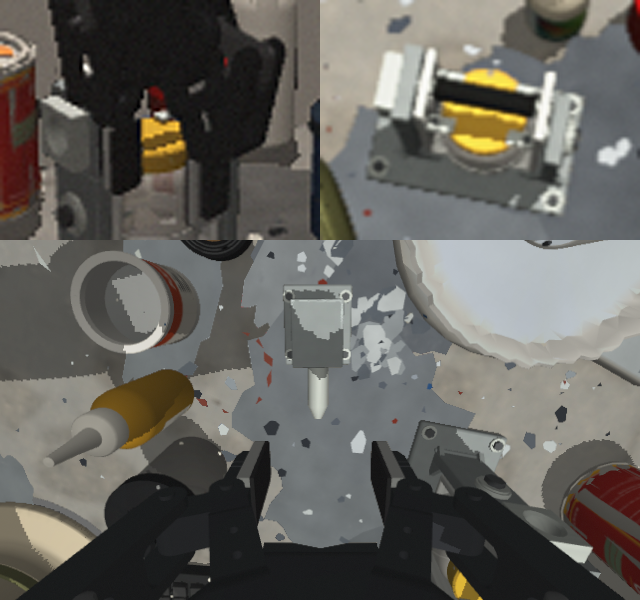

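Composite: the bar is now within about 1.5 mm of the axle line, so the cradle is at about 0.02 rad. In the wrist view the shank points straight down the image, from root (317,170) to nose (318,218).

```bash
python3 - <<'E'
from h import *
p=shot('wrist');s=env.observe();R=np.array(s['tool_rot']);t=np.array(s['position'])
for n,uv,z in [('nose',(318,218),.03),('root',(317.5,172),.03),('midL',(309,185),.03),('midR',(327,185),.03),('sl_tl',(292,97),.052),('sl_bl',(292,167),.052),('sl_br',(343,166),.052)]:
    X=atz(p,uv,z); print(n,np.round(X,4),'tool cm',np.round((X-t)@R*100,2))
T=shot('top');print(atz(T,(268,265.3),.03))
# white blob threshold for shank
h=cv2.cvtColor(p['color'],cv2.COLOR_RGB2GRAY); print(h[190,295:340].tolist()); print(h[205,295:340].tolist())
E
```

```text
nose [0.2999 0.2859 0.03  ] tool cm [-2.31 -0.14 11.94]
root [0.2917 0.3271 0.03  ] tool cm [ 1.89 -0.18 11.94]
midL [0.2866 0.3144 0.03  ] tool cm [ 0.74 -0.92 11.94]
midR [0.302  0.3174 0.03  ] tool cm [ 0.74  0.65 11.94]
sl_tl [0.2621 0.3834 0.052 ] tool cm [ 7.98 -2.03  9.74]
sl_bl [0.2706 0.3317 0.052 ] tool cm [ 2.74 -2.16  9.74]
sl_br [0.3098 0.34   0.052 ] tool cm [2.81 1.84 9.74]
[0.29925346 0.2835306  0.03      ]
[113, 112, 113, 113, 113, 113, 114, 113, 115, 114, 114, 114, 115, 110, 112, 135, 153, 166, 177, 183, 189, 196, 203, 208, 210, 210, 207, 199, 194, 188, 177, 165, 147, 125, 121, 120, 121, 121, 120, 120, 120, 119, 118, 118, 118]
[112, 111, 111, 112, 111, 112, 111, 112, 111, 111, 111, 111, 111, 107, 111, 135, 153, 167, 177, 185, 191, 197, 203, 209, 209, 207, 204, 199, 194, 186, 176, 163, 143, 121, 117, 118, 118, 118, 119, 119, 119, 118, 119, 119, 119]
```

```bash
python3 -m crank '[5,0,-0.15,3,0,5,0,0,3,0,5,0,0,3,0,5,0,0,2,0,5,0,0,1,0,5,0,0,0.95,0,5,0,0,0,0,5,0,0,0,0]'
python3 -m crank '[0,0,0,0,0,0,0,0,0,0,0,0,0,0,0,0,0,0,0,0,0,0,0,0,0,0,0,0,0,0,0,0,0,0,0,0,0,0,0,0]' 50
python3 -m crank '[0,-0.5,0,0,0,0,-1,0,0,0,0,-1,0,0,0,0,-1,0,0,0,0,-1,0,0,0,0,-1.5,0,0,0,0,-1.5,0,0,0,0,0,0,0,0]'
```

```text
time_s: 15.33
position: [0.2954, 0.3086, 0.0198]
tool_rot: [[-0.187, 0.982, -0.001], [0.982, 0.187, -0.0], [-0.0, -0.001, -1.0]]
ft_force: [-0.3, 0.5, -0.1]
grip_width: 0.0498
gripper_force: 0.0
time_s: 16.0
position: [0.2957, 0.3086, 0.0202]
tool_rot: [[-0.187, 0.982, 0.001], [0.982, 0.187, 0.0], [0.0, 0.001, -1.0]]
ft_force: [0.4, -0.9, 6.2]
grip_width: 0.0162
gripper_force: 48.9
time_s: 16.67
position: [0.3092, 0.2324, 0.0195]
tool_rot: [[-0.185, 0.983, -0.002], [0.983, 0.185, -0.001], [-0.001, -0.002, -1.0]]
ft_force: [-0.2, 0.8, -1.1]
grip_width: 0.0161
gripper_force: 48.8
```

```bash
python3 -m crank '[0,-0.5,0,0,0,0,0,0,0.5,0,0,0,0,0.5,0,0,0,0,0.3,0,0,0,0,0,0,0,0,0,0,0,0,0,0,0,0,0,0,0,0,0]'
python3 -m crank '[5,0,0,0,0,5,0,0,0,0,5,0,0,0,0,5,0,0,0,0,5,0,0,-3,0,5,0,0,-3,0,5,0,0,-4,0,5,0,0,0,0]'
python3 - <<'E'
from h import *
p=shot('wrist','wrist6.png');T=shot('top','top6.png');print(find(p,'pin_centre'),find(T,'pin_centre'),find(p,'boss_hole'))
cv2.imwrite('pics/c6.png',p['color'][60:400,:,::-1])
E
```

```text
time_s: 17.33
position: [0.3104, 0.2301, 0.0069]
tool_rot: [[-0.187, 0.982, 0.0], [0.982, 0.187, 0.0], [0.0, 0.0, -1.0]]
ft_force: [0.2, -1.1, -2.5]
grip_width: 0.016
gripper_force: 48.8
time_s: 18.0
position: [0.3126, 0.2309, 0.1121]
tool_rot: [[-0.187, 0.982, 0.009], [0.982, 0.187, 0.003], [0.001, 0.01, -1.0]]
ft_force: [0.9, -0.2, -0.2]
grip_width: 0.0498
gripper_force: 0.0
[(array([313.6, 154. ]), 0.71)] [] [(array([529.8, 253.8]), 0.65)]
```

View pics/c6.png

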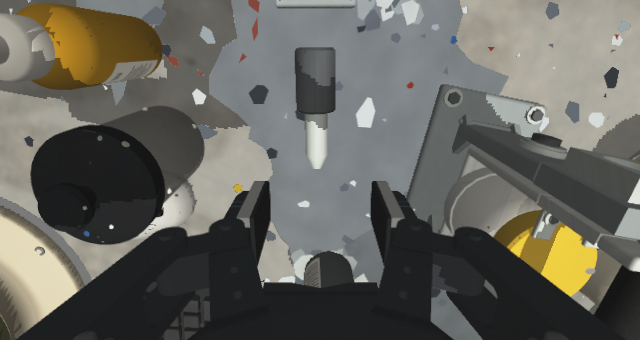

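Wrist view: the pin lies flat on the bench, nose at (316,228), shoulder at about (316,173), handle end at about (315,107), aligned with the tool.

```bash
python3 - <<'E'
from h import *
p=shot('wrist');s=env.observe();R=np.array(s['tool_rot']);t=np.array(s['position'])
for n,uv,z in [('nose',(316.5,228),.015),('sh',(316,173),.02),('shL',(297,173),.015),('shR',(335,173),.015),('endL',(295.5,110),.025),('endR',(334.5,110),.025)]:
    X=atz(p,uv,z); print(n,np.round(X,4),'tool cm',np.round((X-t)@R*100,2))
g=cv2.cvtColor(p['color'],cv2.COLOR_RGB2GRAY).astype(int)
for r in (125,150,195,210): 
    d=np.diff(g[r,285:345]); print(r,285+np.argsort(-abs(d))[:6])
E
```

```text
nose [0.3112 0.2082 0.015 ] tool cm [-2.14 -0.25  9.09]
sh [0.3024 0.2537 0.02  ] tool cm [ 2.49 -0.26  8.59]
shL [0.2882 0.2499 0.015 ] tool cm [ 2.39 -1.73  9.09]
shR [0.3168 0.2554 0.015 ] tool cm [2.39 1.19 9.08]
endL [0.2801 0.2959 0.025 ] tool cm [ 7.06 -1.67  8.09]
endR [0.3067 0.301  0.025 ] tool cm [7.06 1.04 8.08]
125 [299 341 340 298 303 302]
150 [300 340 341 299 339 302]
195 [310 331 311 309 330 312]
210 [311 331 330 312 313 332]
```

```bash
python3 - <<'E'
from h import *
p=shot('wrist');s=env.observe();R=np.array(s['tool_rot']);t=np.array(s['position'])
g=cv2.cvtColor(p['color'],cv2.COLOR_RGB2GRAY).astype(int)
c=g[90:250,318:323].mean(1);d=np.diff(c);i=np.argsort(-abs(d))[:12];print(sorted(zip((90+i).tolist(),d[i].round().tolist())))
print(t,R.round(3).tolist())
for n,uv,z in [('nose',(320.5,229),.015),('nose',(320.5,233),.015),('shank',(320.7,195),.015),('sh',(320,173),.025),('handle',(320.2,125),.02)]:
    X=atz(p,uv,z); print(n,uv,np.round(X,4),'tool cm',np.round((X-t)@R*100,2))
E
```

```text
[(105, -38.0), (106, -17.0), (108, 10.0), (109, 6.0), (140, -21.0), (141, -13.0), (172, -13.0), (174, 77.0), (175, 7.0), (187, 88.0), (229, -5.0), (230, -68.0)]
[0.30994178 0.22979705 0.10590308] [[-0.187, 0.982, -0.002], [0.982, 0.187, -0.001], [-0.0, -0.002, -1.0]]
nose (320.5, 229) [0.3145 0.208  0.015 ] tool cm [-2.22  0.07  9.09]
nose (320.5, 233) [0.3152 0.2046 0.015 ] tool cm [-2.57  0.07  9.09]
shank (320.7, 195) [0.3093 0.2361 0.015 ] tool cm [0.64 0.08 9.09]
sh (320, 173) [0.3051 0.2553 0.025 ] tool cm [2.6  0.02 8.09]
handle (320.2, 125) [0.2989 0.2888 0.02  ] tool cm [6.01 0.04 8.59]
```

```bash
python3 -m crank '[5,2,0.05,0,0,5,2,0,2,0,5,1.3,0,3,0,5,0,0,3,0,5,0,0,1.5,0,5,0,0,0.6,0,5,0,0,0,0,5,0,0,0,0]'
python3 -m crank '[0,0,0,0,0,0,0,0,0,0,0,0,0,0,0,0,0,0,0,0,0,0,0,0,0,0,0,0,0,0,0,0,0,0,0,0,0,0,0,0]' 70
python3 -m crank '[0,0,0,-2,0,0,0,0,-3,0,0,1,0,-3,0,0,2,0,-3,0,0,3,0,-1,0,0,3,0,0,0,0,0,0,0,0,0,0,0,0,0]'
python3 -m crank '[0,0,2,0,0.061,0,0,2,0,0.061,0,0,2,0,0.061,0,0,2,0,0,0,0,2,0,0,0,0,2,0,0,0,0,0,0,0,0,0,0,0,0]'
python3 -m crank '[0,0,0,0,0,0,0,0,0,0,0,0,0,0,0,0,0,0,0,0,0,0,0,0,0,0,0,0,0,0,0,0,0,0,0,0,0,0,0,0]'
python3 - <<'E'
from h import *
P={n:shot(n,n+'7.png') for n in('scene','top','wrist')}
s=env.observe();print(s['position'],s['tool_rot'][0],s['q'])
for n in P: print(n,find(P[n],'pin_centre'),find(P[n],'boss_hole'))
a=cv2.imread('pics/scene7.png')[150:225,250:350]
cv2.imwrite('pics/c7.png',np.vstack([cv2.resize(a,(320,240),interpolation=cv2.INTER_CUBIC),cv2.resize(cv2.imread('pics/wrist7.png')[200:400,200:467],(320,240),interpolation=cv2.INTER_CUBIC)]))
E
```

```text
time_s: 19.02
position: [0.3012, 0.2821, 0.006]
tool_rot: [[-0.187, 0.982, -0.0], [0.982, 0.187, -0.0], [-0.0, -0.0, -1.0]]
ft_force: [-0.7, -0.5, 1.1]
grip_width: 0.0499
gripper_force: 0.0
time_s: 19.68
position: [0.3014, 0.2823, 0.007]
tool_rot: [[-0.187, 0.982, 0.002], [0.982, 0.187, 0.001], [0.001, 0.002, -1.0]]
ft_force: [-0.3, -1.2, 7.8]
grip_width: 0.0282
gripper_force: 69.2
time_s: 20.35
position: [0.2836, 0.3712, 0.1264]
tool_rot: [[-0.189, 0.982, 0.001], [0.982, 0.189, 0.001], [0.0, 0.001, -1.0]]
ft_force: [0.1, -0.1, -2.9]
grip_width: 0.0281
gripper_force: 70.3
time_s: 21.02
position: [0.4041, 0.3772, 0.1255]
tool_rot: [[-0.003, 1.0, -0.001], [1.0, 0.003, -0.001], [-0.001, -0.001, -1.0]]
ft_force: [-0.6, 0.0, -3.2]
grip_width: 0.0282
gripper_force: 70.4
time_s: 21.68
position: [0.4036, 0.3785, 0.1258]
tool_rot: [[-0.005, 1.0, 0.0], [1.0, 0.005, -0.0], [-0.0, 0.0, -1.0]]
ft_force: [-0.1, -0.1, -1.4]
grip_width: 0.0285
gripper_force: 70.4
[0.40361555 0.37845763 0.12579631] [-4.96909437e-03  9.99987651e-01 -7.83066120e-05] [3.08958038e+01 2.77687809e+01 8.32655915e+01 1.80499111e-03
 6.89698480e+01 3.06104467e+01]
scene [(array([258.3, 217. ]), 0.95)] [(array([306.1, 220.9]), 0.92)]
top [(array([254.5, 206.8]), 0.68)] [(array([306.8, 204.9]), 0.94)]
wrist [(array([317.4, 272.1]), 0.82)] [(array([351.9, 329. ]), 0.56)]
```

View pics/c7.png

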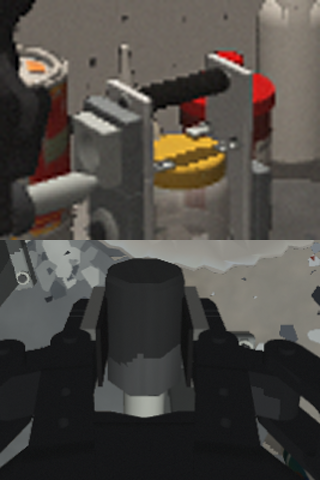

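(I've used up the picture budget, so from here I go by numbers and force.) The pin is gripped across its flats, and its axis is about 8.5 mm above the TCP. Next I align it with the boss and approach slowly, watching the lateral force.

```bash
python3 -m crank '[0,0,1.1,0.1,0,0,0,1.1,0.1,0,0,0,1.1,0.13,0,0,0,1.03,0,0,0,0,0,0,0,0,0,0,0,0,0,0,0,0,0,0,0,0,0,0]'
python3 - <<'E'
from h import *
P={n:shot(n,n+'8.png') for n in('scene','top')}
s=env.observe();t=np.array(s['position']);R=np.array(s['tool_rot']);print(t)
ax=t+[0,0,.0085]
S=P['scene'];T=P['top']
N=ax-R[:,0]*.077; print('nose',N,proj(S,N)[0],proj(T,N)[0])
B=[[.4469,.2768,.131],[.4289,.2768,.149],[.4649,.2768,.149],[.4289,.2768,.113]]
print(np.round(proj(S,B),1).tolist(),np.round(proj(T,B),1).tolist())
# hole: darker blob inside boss face in scene
g=cv2.cvtColor(S['color'],cv2.COLOR_RGB2GRAY);print(g[180:216,266:294].tolist().__repr__().replace('], [','\n'))
E
```

```text
time_s: 22.8
position: [0.4465, 0.3787, 0.1225]
tool_rot: [[-0.005, 1.0, -0.0], [1.0, 0.005, -0.0], [-0.0, -0.0, -1.0]]
ft_force: [-1.3, -0.2, -2.4]
grip_width: 0.0281
gripper_force: 70.4
[0.44654986 0.37874654 0.12264948]
nose [0.44696472 0.30174766 0.13115051] [266.53886214 199.5446424 ] [268.66179059 185.58988494]
[[277.6, 196.4], [282.4, 190.8], [272.3, 185.0], [283.0, 208.0]] [[281.2, 187.9], [278.6, 194.9], [282.4, 176.8], [280.1, 198.7]]
[[51, 47, 46, 41, 41, 101, 101, 101, 102, 101, 104, 67, 133, 141, 137, 140, 107, 110, 86, 85, 78, 72, 72, 118, 88, 93, 126, 204
41, 43, 38, 43, 48, 96, 104, 102, 102, 104, 79, 112, 146, 145, 144, 142, 139, 142, 113, 85, 75, 40, 44, 77, 107, 89, 83, 96
38, 32, 34, 47, 50, 102, 102, 99, 106, 105, 60, 58, 78, 138, 144, 146, 143, 147, 140, 142, 108, 39, 24, 47, 97, 86, 84, 83
33, 32, 32, 50, 47, 100, 102, 104, 103, 105, 56, 48, 53, 67, 96, 139, 142, 142, 146, 147, 142, 113, 55, 43, 72, 84, 85, 87
34, 35, 36, 46, 39, 100, 102, 102, 102, 99, 48, 51, 49, 47, 54, 79, 120, 145, 144, 142, 144, 140, 140, 121, 86, 73, 84, 82
33, 32, 34, 43, 34, 102, 107, 
[... 2856 characters left out ...]
4, 54, 53
33, 32, 36, 54, 42, 30, 48, 150, 130, 124, 127, 95, 55, 55, 53, 58, 53, 53, 54, 52, 53, 59, 59, 54, 55, 55, 62, 58
36, 34, 33, 47, 50, 31, 43, 116, 116, 111, 117, 90, 54, 55, 56, 54, 54, 52, 56, 51, 53, 56, 57, 63, 66, 55, 55, 52
38, 37, 37, 48, 48, 33, 66, 107, 112, 111, 122, 91, 56, 55, 53, 52, 60, 53, 55, 52, 55, 53, 53, 52, 56, 55, 54, 50
34, 33, 37, 50, 45, 38, 69, 161, 129, 126, 128, 95, 57, 54, 54, 53, 55, 53, 50, 56, 54, 52, 55, 57, 57, 53, 54, 53
38, 46, 41, 47, 49, 44, 74, 166, 140, 132, 133, 98, 60, 52, 55, 53, 51, 52, 52, 50, 53, 53, 52, 55, 50, 55, 54, 51
50, 49, 42, 49, 48, 50, 70, 89, 125, 132, 137, 93, 60, 49, 65, 89, 82, 62, 53, 50, 55, 52, 53, 54, 53, 54, 51, 52]]
```

The hole ellipse in the scene image is centred at about (277.3,197), against a prediction of (277.6,196.4), so the boss estimate is good. The nose looks up to 1 mm low, so I raise it slightly while advancing.

```bash
python3 -m crank '[0,-0.5,0,-0.06,0,0,-0.5,0,0,0,0,-0.5,0,0,0,0,-0.5,0,0,0,0,-0.4,0,0,0,0,-0.3,0,0,0,0,0,0,0,0,0,0,0,0,0]'
python3 -m crank '[0,-0.15,0,0,0,0,-0.15,0,0,0,0,-0.15,0,0,0,0,-0.15,0,0,0,0,-0.15,0,0,0,0,-0.15,0,0,0,0,0,0,0,0,0,0,0,0,0]'
```

```text
time_s: 23.57
position: [0.4471, 0.3515, 0.1232]
tool_rot: [[-0.005, 1.0, 0.0], [1.0, 0.005, 0.0], [0.0, 0.0, -1.0]]
ft_force: [-1.1, -0.3, -2.2]
grip_width: 0.0281
gripper_force: 70.4
time_s: 24.23
position: [0.4471, 0.3426, 0.1231]
tool_rot: [[-0.005, 1.0, 0.0], [1.0, 0.005, 0.0], [0.0, 0.0, -1.0]]
ft_force: [0.0, -0.2, -1.7]
grip_width: 0.0286
gripper_force: 70.4
```

```bash
python3 -m crank '[0,-0.12,0,0,0,0,-0.12,0,0,0,0,-0.12,0,0,0,0,-0.12,0,0,0,0,-0.12,0,0,0,0,-0.1,0,0,0,0,0,0,0,0,0,0,0,0,0]'
python3 -m crank '[0,-0.12,0,0,0,0,-0.12,0,0,0,0,-0.12,0,0,0,0,-0.12,0,0,0,0,-0.12,0,0,0,0,-0.1,0,0,0,0,0,0,0,0,0,0,0,0,0]'
```

```text
time_s: 24.9
position: [0.4472, 0.3356, 0.1232]
tool_rot: [[-0.005, 1.0, 0.0], [1.0, 0.005, 0.0], [0.0, 0.0, -1.0]]
ft_force: [-0.2, 0.7, -1.7]
grip_width: 0.0281
gripper_force: 70.4
time_s: 25.57
position: [0.4472, 0.3286, 0.1232]
tool_rot: [[-0.005, 1.0, 0.0], [1.0, 0.005, 0.0], [0.0, 0.0, -1.0]]
ft_force: [0.0, -0.8, -2.1]
grip_width: 0.0284
gripper_force: 70.4
```

```bash
python3 -m crank '[0,-0.12,0,0,0,0,-0.12,0,0,0,0,-0.12,0,0,0,0,-0.12,0,0,0,0,-0.12,0,0,0,0,-0.1,0,0,0,0,0,0,0,0,0,0,0,0,0]'
python3 -m crank '[0,-0.12,0,0,0,0,-0.12,0,0,0,0,-0.12,0,0,0,0,-0.12,0,0,0,0,-0.12,0,0,0,0,-0.1,0,0,0,0,0,0,0,0,0,0,0,0,0]'
python3 -m crank '[0,-0.1,0,0,0,0,-0.1,0,0,0,0,-0.1,0,0,0,0,-0.1,0,0,0,0,-0.1,0,0,0,0,-0.1,0,0,0,0,0,0,0,0,0,0,0,0,0]'
```

```text
time_s: 26.23
position: [0.4472, 0.3216, 0.1232]
tool_rot: [[-0.005, 1.0, 0.0], [1.0, 0.005, 0.0], [0.0, 0.0, -1.0]]
ft_force: [0.2, 0.3, -2.1]
grip_width: 0.0279
gripper_force: 70.4
time_s: 26.9
position: [0.4473, 0.3146, 0.1231]
tool_rot: [[-0.005, 1.0, 0.0], [1.0, 0.005, 0.0], [0.0, 0.0, -1.0]]
ft_force: [-0.1, 0.3, -1.4]
grip_width: 0.0284
gripper_force: 70.4
time_s: 27.57
position: [0.4473, 0.3086, 0.1231]
tool_rot: [[-0.005, 1.0, 0.0], [1.0, 0.005, 0.0], [0.0, 0.0, -1.0]]
ft_force: [-0.8, 0.2, -2.2]
grip_width: 0.0286
gripper_force: 70.4
```

Very clean so far. Now I push until the shoulder contact shows in fy.

```bash
python3 -m crank '[0,-0.06,0,0,0,0,-0.06,0,0,0,0,-0.06,0,0,0,0,-0.06,0,0,0,0,-0.05,0,0,0,0,0,0,0,0,0,0,0,0,0,0,0,0,0,0]'
python3 -m crank '[0,-0.03,0,0,0,0,-0.03,0,0,0,0,-0.03,0,0,0,0,-0.03,0,0,0,0,0,0,0,0,0,0,0,0,0,0,0,0,0,0,0,0,0,0,0]'
```

```text
time_s: 28.23
position: [0.4473, 0.3075, 0.1232]
tool_rot: [[-0.005, 1.0, 0.001], [1.0, 0.005, 0.004], [0.004, 0.001, -1.0]]
ft_force: [-0.9, 10.7, -4.1]
grip_width: 0.0283
gripper_force: 70.1
time_s: 28.9
position: [0.4473, 0.3075, 0.1233]
tool_rot: [[-0.005, 1.0, 0.001], [1.0, 0.005, 0.006], [0.006, 0.001, -1.0]]
ft_force: [-0.3, 17.3, -5.1]
grip_width: 0.0282
gripper_force: 70.0
```

The shoulder is hard home: 17 N at y=0.3075, as expected. Release and lift away.

```bash
python3 -m crank '[6,0,0,0,0,6,0,0,0,0,6,0,0,0,0,6,0.3,0,0,0,6,0,0,0,0,6,0,0,0,0,6,0,0,0,0,6,0,0,0,0]' 20
python3 -m crank '[6,0,0,-1,0,6,0,0,-2,0,6,0,0,-3,0,6,0,0,-3,0,6,1,0,-1,0,6,2,0,0,0,6,2,0,0,0,6,0,0,0,0]'
python3 - <<'E'
from h import *
import time
P={n:shot(n,n+'9.png') for n in('scene','top','wrist')}
for n,p in P.items():
  print(n,find(p,'pin_centre'),find(p,'carry_bar'),proj(p,[[.447,.3,.131],[.447,.2768,.131],[.447,.242,.155],[.447,.176,.155]]).round(1).tolist())
s=env.observe();print(s['position'],s['ft_force'])
g=cv2.cvtColor(P['wrist']['color'],cv2.COLOR_RGB2GRAY);cv2.imwrite('pics/w9.png',g)
E
```

```text
time_s: 29.57
position: [0.4473, 0.3075, 0.1231]
tool_rot: [[-0.005, 1.0, -0.0], [1.0, 0.005, -0.0], [-0.0, -0.0, -1.0]]
ft_force: [-0.5, 0.3, 0.4]
grip_width: 0.0602
gripper_force: 0.0
time_s: 30.23
position: [0.4468, 0.3598, 0.224]
tool_rot: [[-0.007, 1.0, 0.001], [1.0, 0.007, 0.001], [0.001, 0.001, -1.0]]
ft_force: [0.2, -0.5, 0.1]
grip_width: 0.0599
gripper_force: 0.0
scene [(array([269.2, 201. ]), 0.57)] [(array([310. , 205.2]), 0.85)] [[267.3, 199.4], [277.6, 196.4], [292.1, 180.8], [319.0, 173.4]]
top [(array([270.7, 187.2]), 0.61)] [(array([313.9, 200.2]), 0.57)] [[269.6, 185.7], [281.2, 187.9], [298.3, 188.3], [332.9, 194.6]]
wrist [(array([321.8, 258.2]), 0.78), (array([176.9, 168.2]), 0.19)] [(array([318.5, 336.8]), 0.7)] [[319.5, 267.3], [319.3, 291.2], [319.0, 344.0], [318.7, 403.9]]
[0.44716024 0.35711885 0.22323277] [-0.31325697  0.41303781  0.64792143]
```

```bash
python3 - <<'E'
from h import *
p=shot('wrist');T=shot('top');S=shot('scene')
g=cv2.cvtColor(p['color'],cv2.COLOR_RGB2GRAY).astype(int)
c=g[215:345,317:323].mean(1).round().astype(int);print(list(enumerate(c[::2].tolist(),0)))
L=[[.447,.3248,.146],[.447,.3248,.116],[.447,.2768,.146],[.447,.2768,.149],[.447,.253,.155]]
print(proj(p,L).round(1).tolist())
for r in (245,255,265,275): d=np.diff(g[r,280:360]); print(r,280+np.argsort(-abs(d))[:6])
gs=cv2.cvtColor(S['color'],cv2.COLOR_RGB2GRAY); print(proj(S,[[.447,.3248,.131],[.432,.3248,.131],[.432,.2768,.131]]).round(1)); print('\n'.join(str(x) for x in gs[186:214:2,248:290].tolist()))
E
```

```text
[(0, 106), (1, 106), (2, 105), (3, 60), (4, 109), (5, 144), (6, 129), (7, 34), (8, 34), (9, 34), (10, 33), (11, 60), (12, 66), (13, 78), (14, 78), (15, 79), (16, 79), (17, 80), (18, 80), (19, 80), (20, 81), (21, 81), (22, 81), (23, 82), (24, 82), (25, 82), (26, 82), (27, 82), (28, 83), (29, 83), (30, 83), (31, 82), (32, 82), (33, 82), (34, 82), (35, 81), (36, 81), (37, 81), (38, 76), (39, 108), (40, 106), (41, 74), (42, 81), (43, 196), (44, 193), (45, 190), (46, 192), (47, 195), (48, 196), (49, 74), (50, 58), (51, 98), (52, 148), (53, 148), (54, 148), (55, 148), (56, 148), (57, 138), (58, 36), (59, 37), (60, 63), (61, 88), (62, 139), (63, 131), (64, 211)]
[[319.3, 247.8], [319.4, 232.8], [319.1, 301.1], [319.1, 303.3], [319.0, 332.7]]
245 [338 339 283 303 302 354]
255 [340 339 283 354 356 298]
265 [341 342 340 354 284 297]
275 [342 343 353 284 354 296]
[[256.1 202.7]
 [260.1 205.3]
 [281.8 198.9]]
[70, 66, 63, 59, 62, 79, 85, 84, 57, 60, 53, 43, 39, 36, 42, 67, 63, 37, 36, 40, 36, 38, 39, 33, 78, 160, 193, 201, 198, 199, 196, 194, 96, 60, 47, 53, 59, 78, 123, 139, 146, 148]
[43, 43, 
[... 1515 characters left out ...]
4, 75, 58, 58]
[47, 48, 47, 47, 35, 30, 34, 36, 31, 35, 39, 40, 35, 33, 35, 38, 35, 33, 35, 30, 35, 31, 32, 31, 30, 34, 27, 31, 27, 28, 28, 73, 77, 76, 75, 74, 74, 76, 73, 75, 57, 52]
[47, 41, 43, 43, 38, 29, 31, 33, 30, 32, 32, 40, 35, 33, 33, 33, 31, 29, 34, 29, 30, 34, 31, 28, 25, 20, 58, 123, 133, 84, 54, 53, 57, 61, 69, 76, 68, 68, 58, 58, 53, 54]
[49, 49, 45, 47, 48, 50, 37, 29, 34, 34, 32, 37, 33, 32, 32, 34, 30, 29, 30, 26, 29, 41, 28, 28, 42, 150, 135, 126, 130, 92, 56, 55, 52, 56, 53, 54, 55, 56, 55, 56, 65, 55]
[47, 43, 45, 44, 44, 43, 86, 54, 31, 31, 34, 34, 28, 31, 26, 26, 28, 33, 34, 36, 38, 45, 49, 38, 69, 110, 112, 113, 120, 91, 54, 55, 55, 57, 54, 57, 52, 54, 50, 57, 56, 53]
```

The numbers show the shoulder still about 5 mm off the boss: a sliver of shank shows in both views. The stop was probably the taper's end catching the strap, since fz went down while pushing. I'll regrip, lower slightly and push again.

```bash
python3 -m crank '[6,-2,0,0,0,6,-2,0,0,0,6,-0.95,0,2,0,6,0,0,3,0,6,0,0,3,0,6,0,0,1.5,0,6,0,0,0.5,0,6,0,0,0,0]'
python3 -m crank '[0,0,0,0,0,0,0,0,0,0,0,0,0,0,0,0,0,0,0,0,0,0,0,0,0,0,0,0,0,0,0,0,0,0,0,0,0,0,0,0]' 70
python3 -c "
from rig import env;s=env.observe();print(s['ft_force'],s['wrist_torque'])"
python3 -m crank '[0,-0.03,0,0.04,0,0,-0.03,0,0.04,0,0,-0.03,0,0.04,0,0,-0.03,0,0,0,0,0,0,0,0,0,0,0,0,0,0,0,0,0,0,0,0,0,0,0]'
python3 -c "
from rig import env;s=env.observe();print(s['ft_force'],s['wrist_torque'])"
```

```text
time_s: 31.5
position: [0.447, 0.3079, 0.1224]
tool_rot: [[-0.005, 1.0, -0.002], [1.0, 0.005, -0.001], [-0.001, -0.002, -1.0]]
ft_force: [-0.7, -0.4, 0.3]
grip_width: 0.0599
gripper_force: 0.0
time_s: 32.17
position: [0.4477, 0.3084, 0.1244]
tool_rot: [[-0.005, 1.0, 0.002], [1.0, 0.005, 0.001], [0.001, 0.002, -1.0]]
ft_force: [-2.1, 0.1, 6.3]
grip_width: 0.0277
gripper_force: 69.4
[-2.12764307  0.08013543  6.27407788] [-0.03463999  0.2646007  -0.07196252]
time_s: 32.83
position: [0.4478, 0.3083, 0.1242]
tool_rot: [[-0.005, 1.0, 0.003], [1.0, 0.005, 0.004], [0.004, 0.003, -1.0]]
ft_force: [-3.9, 5.5, 12.2]
grip_width: 0.0272
gripper_force: 70.2
[-3.89832122  5.48202761 12.20015806] [ 0.72112821  0.65765389 -0.16131868]
```

```bash
cat > o.py <<'E'
from rig import env
import numpy as np
s=env.observe();print('F',np.round(s['ft_force'],1),'T',np.round(s['wrist_torque'],2),'P',np.round(np.array(s['position'])*1000,1))
E
U='python3 o.py'
python3 -m crank '[0,0.06,0,-0.05,0,0,0.06,0,-0.05,0,0,0,0,-0.05,0,0,0,0,0,0,0,0,0,0,0,0,0,0,0,0,0,0,0,0,0,0,0,0,0,0]' >/dev/null; $U
python3 -m crank '[0,0,0,-0.05,0,0,0,0,-0.05,0,0,0,0,0,0,0,0,0,0,0,0,0,0,0,0,0,0,0,0,0,0,0,0,0,0,0,0,0,0,0]' >/dev/null; $U
python3 -m crank '[0,0,0,-0.05,0,0,0,0,-0.05,0,0,0,0,0,0,0,0,0,0,0,0,0,0,0,0,0,0,0,0,0,0,0,0,0,0,0,0,0,0,0]' >/dev/null; $U
python3 -m crank '[0,0,0,-0.05,0,0,0,0,-0.05,0,0,0,0,0,0,0,0,0,0,0,0,0,0,0,0,0,0,0,0,0,0,0,0,0,0,0,0,0,0,0]' >/dev/null; $U
```

```text
F [-1.8  0.3  7.6] T [-0.02  0.2  -0.08] P [447.7 308.4 124.4]
F [1.8 3.7 3.9] T [ 0.48 -0.28 -0.03] P [447.6 308.3 124.6]
F [ 3.2  3.5 -2.4] T [ 0.59 -0.48  0.05] P [447.2 308.  125.2]
F [-0.2  1.5 -5.2] T [ 0.48 -0.09  0.02] P [447.  307.9 126.2]
```

```bash
U='python3 o.py'
python3 -m crank '[0,-0.06,0,0.05,0,0,-0.06,0,0,0,0,-0.06,0,0,0,0,-0.06,0,0,0,0,-0.06,0,0,0,0,0,0,0,0,0,0,0,0,0,0,0,0,0,0]' >/dev/null; $U
python3 -m crank '[0,0,0.1,0,0,0,0,0,0,0,0,0,-0.1,0,0,0,0,-0.1,0,0,0,0,0,0,0,0,0,0.1,0,0,0,0,0,0,0,0,0,0,0,0]' >/dev/null; $U
python3 -m crank '[0,0,0,-0.1,0,0,0,0,0,0,0,0,0,0.1,0,0,0,0,0.1,0,0,0,0,0,0,0,0,0,-0.1,0,0,0,0,0,0,0,0,0,0,0]' >/dev/null; $U
```

```text
F [-2.7 15.4 -5. ] T [2.77 0.32 0.  ] P [447.1 307.4 126.5]
F [-1.8 14.4 -4.6] T [ 2.77  0.29 -0.07] P [447.1 307.4 126.4]
F [-0.8 13.8 -3.1] T [ 2.72  0.3  -0.02] P [447.1 307.4 126.5]
```

```bash
U='python3 o.py'
python3 -m crank '[0,-0.1,0,0,0,0,-0.1,0,0,0,0,-0.1,0,0,0,0,-0.1,0,0,0,0,0,0,0,0,0,0,0,0,0,0,0,0,0,0,0,0,0,0,0]' 110 >/dev/null; $U
python3 - <<'E'
from h import *
p=shot('wrist'); S=shot('scene')
g=cv2.cvtColor(p['color'],cv2.COLOR_RGB2GRAY).astype(int)
c=g[240:400,317:323].mean(1).round().astype(int);print(list(zip(range(240,400,2),c[::2].tolist())))
s=env.observe();t=np.array(s['position']);print(proj(p,[[.447,y,z] for y,z in [(.3248,.146),(.2768,.146),(.2768,.149),(.2768,.14)]]).round(1).tolist())
E
```

```text
F [-3.4 32.1 -2. ] T [ 6.09  0.76 -0.03] P [447.1 306.9 127.3]
[(240, 51), (242, 52), (244, 52), (246, 52), (248, 52), (250, 52), (252, 52), (254, 52), (256, 52), (258, 52), (260, 52), (262, 52), (264, 52), (266, 52), (268, 52), (270, 52), (272, 52), (274, 52), (276, 52), (278, 52), (280, 52), (282, 52), (284, 52), (286, 52), (288, 86), (290, 86), (292, 86), (294, 85), (296, 85), (298, 85), (300, 86), (302, 85), (304, 85), (306, 85), (308, 84), (310, 84), (312, 84), (314, 84), (316, 84), (318, 77), (320, 113), (322, 92), (324, 76), (326, 76), (328, 77), (330, 178), (332, 203), (334, 201), (336, 198), (338, 198), (340, 198), (342, 200), (344, 202), (346, 203), (348, 46), (350, 26), (352, 22), (354, 24), (356, 25), (358, 26), (360, 26), (362, 26), (364, 26), (366, 26), (368, 26), (370, 26), (372, 27), (374, 26), (376, 26), (378, 26), (380, 26), (382, 26), (384, 26), (386, 26), (388, 26), (390, 26), (392, 26), (394, 26), (396, 26), (398, 26)]
[[319.5, 237.3], [319.0, 330.6], [319.0, 334.9], [319.0, 322.4]]
```

The stop stays rigid at 32 N and at the same depth. The bright band fits the handle's front chamfer: at this 40° view a gap under 5 mm could not show any shank. So the shoulder is home. I relax the push, release and retreat.

```bash
python3 -m crank '[0,0.2,0,0,0,0,0.2,0,0,0,0,0.15,0,0,0,0,0,0,0,0,0,0,0,0,0,0,0,0,0,0,0,0,0,0,0,0,0,0,0,0]' >/dev/null; python3 o.py
python3 -m crank '[6,0,0,0,0,6,0,0,0,0,6,0,0,0,0,6,0,0,0,0,6,0,0,0,0,6,0,0,0,0,6,0,0,0,0,6,0,0,0,0]' 20 >/dev/null; python3 o.py
python3 -m crank '[6,0,0,-1,0,6,0,0,-2,0,6,0,0,-2,0,6,0,0,-2,0,6,-1.5,0,-1,0,6,-1.5,0,0,0,6,0,0,0,0,6,0,0,0,0]'
python3 - <<'E'
from h import *
p=shot('wrist','w10.png');T=shot('top','t10.png')
g=cv2.cvtColor(p['color'],cv2.COLOR_RGB2GRAY).astype(int)
L=[[.447,.3248,.146],[.447,.2768,.146],[.447,.2768,.149],[.447,.2768,.14],[.447,.253,.155],[.447,.242,.155]]
q=proj(p,L).round(1);print(q.tolist())
c0=int(q[1][0]);r0=int(q[0][1])-20
c=g[r0:400,c0-2:c0+3].mean(1).round().astype(int);print(list(zip(range(r0,400),c.tolist())))
E
```

```text
F [-1.2  7.6 -1.7] T [ 1.67  0.36 -0.02] P [447.1 307.7 126.4]
F [ 0.3 -0.6  1. ] T [-0.01  0.04  0.06] P [447.3 306.5 126. ]
time_s: 40.27
position: [0.4475, 0.2764, 0.2066]
tool_rot: [[-0.004, 1.0, 0.001], [1.0, 0.004, 0.0], [0.0, 0.001, -1.0]]
ft_force: [0.2, -0.1, -0.2]
grip_width: 0.0605
gripper_force: 0.0
[[319.1, 145.6], [318.9, 215.2], [318.8, 216.6], [318.9, 212.4], [318.7, 252.2], [318.7, 266.5]]
[(125, 141), (126, 140), (127, 139), (128, 139), (129, 139), (130, 140), (131, 139), (132, 139), (133, 140), (134, 141), (135, 142), (136, 108), (137, 69), (138, 67), (139, 74), (140, 82), (141, 82), (142, 82), (143, 83), (144, 83), (145, 83), (146, 83), (147, 83), (148, 83), (149, 83), (150, 84), (151, 84), (152, 84), (153, 84), (154, 84), (155, 84), (156, 84), (157, 58), (158, 57), (159, 54), (160, 54), (161, 54), (162, 54), (163, 54), (164, 53), (165, 54), (166, 54), (167, 54), (168, 54), (169, 54), (170, 54), (171, 54), (172, 54), (173, 54), (174, 54), (175, 54), (176, 54), (177, 54), (178, 54), (179, 54), (180, 54), (181, 54), (182, 54), (183, 54), (184, 54), (185, 54), (186, 
[... 1695 characters left out ...]
6, 44), (337, 44), (338, 44), (339, 44), (340, 43), (341, 44), (342, 43), (343, 44), (344, 43), (345, 44), (346, 43), (347, 69), (348, 31), (349, 27), (350, 27), (351, 27), (352, 23), (353, 24), (354, 24), (355, 26), (356, 27), (357, 26), (358, 26), (359, 26), (360, 26), (361, 27), (362, 27), (363, 26), (364, 26), (365, 26), (366, 26), (367, 27), (368, 27), (369, 27), (370, 26), (371, 26), (372, 27), (373, 26), (374, 26), (375, 26), (376, 27), (377, 26), (378, 27), (379, 26), (380, 26), (381, 26), (382, 26), (383, 26), (384, 26), (385, 26), (386, 27), (387, 26), (388, 26), (389, 26), (390, 26), (391, 26), (392, 26), (393, 26), (394, 26), (395, 26), (396, 26), (397, 26), (398, 27), (399, 26)]
```

Checking whether the band between the shoulder and the boss is shank (a real gap) or a bevel, by its profile across the columns.

```bash
python3 - <<'E'
import cv2
g=cv2.imread('pics/w10.png',0)
for r in list(range(134,142,2))+list(range(198,216)): print(r,g[r,288:352:2].tolist())
E
```

```text
134 [109, 99, 84, 82, 81, 81, 81, 81, 80, 81, 84, 82, 82, 108, 140, 141, 142, 142, 144, 146, 147, 149, 151, 152, 151, 150, 150, 148, 150, 152, 154, 155]
136 [111, 112, 109, 83, 82, 83, 81, 68, 63, 65, 67, 70, 70, 86, 106, 107, 107, 109, 110, 117, 128, 130, 131, 131, 151, 151, 149, 148, 150, 150, 152, 153]
138 [111, 112, 113, 112, 99, 81, 73, 46, 49, 53, 56, 60, 63, 64, 66, 67, 66, 68, 69, 68, 66, 66, 64, 61, 58, 53, 67, 150, 150, 150, 152, 153]
140 [112, 113, 113, 114, 113, 112, 47, 46, 53, 60, 64, 71, 76, 77, 79, 83, 82, 84, 87, 88, 86, 87, 86, 82, 78, 73, 69, 100, 150, 151, 152, 154]
198 [87, 87, 88, 80, 61, 73, 49, 46, 48, 49, 50, 52, 53, 54, 54, 53, 53, 53, 52, 51, 50, 50, 47, 45, 41, 39, 39, 63, 85, 160, 162, 162]
199 [87, 87, 88, 79, 62, 78, 50, 45, 48, 50, 50, 53, 53, 53, 53, 54, 52, 54, 52, 51, 50, 50, 47, 44, 41, 39, 41, 75, 84, 160, 162, 162]
200 [87, 88, 88, 73, 65, 78, 49, 46, 48, 50, 50, 53, 53, 54, 54, 53, 52, 54, 53, 51, 49, 49, 47, 44, 41, 39, 46, 75, 61, 160, 161, 162]
201 [88, 88, 88, 61, 68, 78, 56, 44, 47, 49, 50, 53, 53, 54, 54, 53, 52, 53, 53, 51, 50, 50, 47, 44
[... 1339 characters left out ...]
, 79, 79, 79, 79, 79, 79, 79, 80, 79, 79, 79, 79, 79, 79, 80, 79, 79, 79, 64, 85, 160]
212 [88, 74, 60, 78, 80, 80, 80, 80, 80, 80, 80, 80, 80, 80, 80, 80, 80, 79, 79, 79, 79, 79, 79, 78, 80, 79, 78, 79, 79, 67, 61, 160]
213 [87, 65, 61, 190, 212, 212, 212, 213, 213, 213, 213, 202, 182, 182, 182, 182, 182, 182, 183, 184, 184, 184, 150, 150, 100, 100, 100, 100, 100, 78, 61, 146]
214 [87, 60, 61, 191, 213, 213, 214, 213, 214, 214, 214, 214, 214, 214, 214, 215, 215, 216, 216, 216, 216, 217, 217, 216, 121, 120, 119, 120, 120, 92, 61, 133]
215 [85, 60, 60, 191, 212, 213, 214, 214, 214, 214, 214, 214, 214, 215, 215, 215, 215, 215, 216, 216, 216, 216, 216, 216, 120, 120, 119, 120, 120, 92, 62, 121]
```

The profile is ambiguous, so I'll test it by contact: push the handle's end face along its axis with closed fingers. That measures where the handle end is and drives the pin home if it isn't there yet.

```bash
python3 -m crank '[0,3,0,0,0,0,3,0,0,0,0,3,0,2,0,0,0,0,2.5,0,0,0,0,2.5,0,0,0,0,1.4,0,0,0,0,0,0,0,0,0,0,0]' 60
python3 -m crank '[0,-0.5,0,0,0,0,-0.5,0,0,0,0,-0.4,0,0,0,0,-0.2,0,0,0,0,-0.2,0,0,0,0,-0.2,0,0,0,0,0,0,0,0,0,0,0,0,0]' >/dev/null; python3 o.py
python3 -m crank '[0,-0.1,0,0,0,0,-0.1,0,0,0,0,-0.1,0,0,0,0,-0.1,0,0,0,0,-0.1,0,0,0,0,0,0,0,0,0,0,0,0,0,0,0,0,0,0]' >/dev/null; python3 o.py
```

```text
time_s: 41.03
position: [0.4468, 0.367, 0.1216]
tool_rot: [[-0.006, 1.0, -0.001], [1.0, 0.006, -0.001], [-0.001, -0.001, -1.0]]
ft_force: [0.5, -0.2, 0.3]
grip_width: 0.0001
gripper_force: 0.0
F [-0.1  0.2  0.6] T [-0.02 -0.03  0.  ] P [447.1 346.5 122. ]
F [ 0.1 -0.3 -0.2] T [-0.01 -0.    0.02] P [447.1 341.6 121.9]
```

```bash
for i in 1 2 3; do python3 -m crank '[0,-0.04,0,0,0,0,-0.04,0,0,0,0,-0.04,0,0,0,0,-0.04,0,0,0,0,-0.04,0,0,0,0,0,0,0,0,0,0,0,0,0,0,0,0,0,0]' >/dev/null; python3 o.py; done
```

```text
F [-1.5  4.6  2.2] T [ 0.84  0.04 -0.04] P [447.3 340.4 122.3]
F [-1.2 12.4  3.6] T [ 1.9   0.09 -0.04] P [447.7 339.8 123.1]
F [-0.9 19.8  7.2] T [ 3.08  0.27 -0.03] P [448.  339.3 123.9]
```

The handle end is at y≈0.3296, so the shoulder is about 4.8 mm short and blocked. I'll compare the before and after scene images between the straps to see what the nose meets and whether the cradle moved.

```bash
python3 - <<'E'
from h import *
S=shot('scene','scene11.png')
X=[[.447,.2768-d,z] for d,z in [(0,.131),(27,.131),(33,.131),(43,.131),(48,.131)]] if 0 else [[.447,.2768-d/1000,.131] for d in (0,24,27,33,43,48)]
print('pin depth pts',proj(S,X).round(1).tolist())
print('bar',proj(S,[[.447,.242,.155],[.447,.176,.155],[.447,.209,.115]]).round(1).tolist())
a=cv2.imread('pics/scene8.png',0).astype(int)
for nm in('scene9.png','scene11.png'):
  b=cv2.imread('pics/'+nm,0).astype(int); d=b-a
  ys,xs=np.where(abs(d[165:240,284:345])>25); print(nm,len(ys), 'rows',(ys+165).min() if len(ys) else 0,(ys+165).max() if len(ys) else 0,'cols',(xs+284).min() if len(xs) else 0,(xs+284).max() if len(xs) else 0)
for r in range(176,208): print(r,' '.join(f'{a[r,c]:3d}' for c in range(284,322)),'|',' '.join(f'{b[r,c]-a[r,c]:4d}' for c in range(284,312)))
E
```

```text
pin depth pts [[277.6, 196.4], [287.9, 193.4], [289.1, 193.0], [291.7, 192.3], [295.8, 191.1], [297.9, 190.5]]
bar [[292.1, 180.8], [319.0, 173.4], [306.1, 195.4]]
scene9.png 0 rows 0 0 cols 0 0
scene11.png 2 rows 191 192 cols 298 298
176  99 156 214 217 191 146 112 101  46  96 105 107 110  45  37  43  42  29  30  30  30  32  28  30  28  27  27  27  27  25  27  27  25  26  25  22  18  38 |    1   -1    0    2    3    3    1   -6    2    1    1   -1   -5   -2    3   -4    0   -2   -2    0    0   -3    2    0    2    0    3    3
177  83  86  96 166 217 221 194 107  95 122  48  38  43  32  29  28  29  30  33  28  27  31  26  26  24  26  26  25  21  23  26  25  21  23  18  19  13  54 |   -1    1    4   -2    0    0   -1   -1    0    3    3    1   -4   -2    0    1    3    0   -4    0    0   -4   -2   -2    0   -2   -1   -1
178  81  87  80  89 106 177 216 213 168  63  19  25  29  32  32  32  26  34  29  27  27  28  27  25  24  20  23  25  22  21  20  22  21  18  15  23  57  80 |    3   -6    1    1    1    2    1    3    4   -1    1   -8   -5   -5   -6   -4   -2   -8   -3   -2   -2   -4  
[... 7970 characters left out ...]
   4    2   -1   -6    2    1    3   -5    1    1   -3   -2   -2    1    2   -2   -1   -3   -1    4   -1
206  73  75  72  73  55  55  53  50  56  52  49  97  96  82  72  74  71  77  74  76  75  72  73  75  72  72  72  70  69  68  65  60  59  54  77 115 104  83 |   -4   -1   -1   -1    0   -1   -1    2   -2    0    0    0    1    1    0   -3    2   -2    0    1    0    1    1   -2    0   -2   -2   -1
207  73  72  74  67  56  53  55  53  54  53  51  87  84  78  69  68  72  70  73  73  75  75  72  74  72  70  71  66  67  62  62  55  87 122 118 112 102  84 |   -2   -1    1   -2   -4    1   -3   -1    1    0    3    3    0    0   -4    2   -1    3    2    1   -1   -3    3   -2   -3    0    0    1
```

The cradle hasn't moved. The nose tip now shows just past the strap at (298,191), at a depth of about 46 mm, so the pin did advance. One firmer push with small wiggles, then I retreat and re-measure.

```bash
python3 -m crank '[0,-0.1,0,0.1,0,0,-0.1,0,0.1,0,0,-0.1,0,0,0,0,-0.1,0,0,0,0,-0.1,0,0,0,0,0,0,0,0,0,0,0,0,0,0,0,0,0,0]' >/dev/null; python3 o.py
python3 -m crank '[0,0,0.2,0,0,0,0,0,0,0,0,0,-0.2,0,0,0,0,-0.2,0,0,0,0,0,0,0,0,0,0.2,0,0,0,0,0,0.2,0,0,0,0,-0.2,0]' >/dev/null; python3 o.py
python3 -m crank '[0,1,0,0,0,0,2,0,0,0,0,2,0,-2,0,0,0,0,-3,0,0,-3,0,-3,0,0,-3,0,0,0,0,-3,0,0,0,0,-1,0,0,0]'
python3 -m crank '[0,-0.5,0,0,0,0,0,0,0,0,0,0,0,0,0,0,0,0,0,0,0,0,0,0,0,0,0,0,0,0,0,0,0,0,0,0,0,0,0,0]'
python3 - <<'E'
from h import *
p=shot('wrist','w12.png');S=shot('scene','s12.png')
g=cv2.cvtColor(p['color'],cv2.COLOR_RGB2GRAY).astype(int)
q=proj(p,[[.447,.3248,.146],[.447,.2768,.146],[.447,.2768,.149],[.447,.2768,.14]]).round(1);print(q.tolist())
r=int(q[0][1]);c=g[:,317:323].mean(1).round().astype(int)
print(list(zip(range(r-16,r+4),c[r-16:r+4].tolist())));r=int(q[1][1]);print(list(zip(range(r-16,r+6),c[r-16:r+6].tolist())))
b=cv2.cvtColor(S['color'],cv2.COLOR_RGB2GRAY).astype(int);a=cv2.imread('pics/scene8.png',0).astype(int);print((b-a)[186:196,294:304])
E
```

```text
F [-4.1 44.1 16.1] T [ 6.75  0.74 -0.03] P [448.7 339.  124.1]
F [-4. 41. 15.] T [ 6.41  0.62 -0.08] P [448.6 339.1 123.8]
time_s: 46.42
position: [0.4472, 0.2782, 0.1998]
tool_rot: [[-0.003, 1.0, 0.0], [1.0, 0.003, -0.001], [-0.001, 0.0, -1.0]]
ft_force: [0.4, 0.1, 0.8]
grip_width: -0.0001
gripper_force: 0.0
time_s: 47.08
position: [0.4474, 0.2764, 0.1993]
tool_rot: [[-0.005, 1.0, -0.0], [1.0, 0.005, -0.0], [-0.0, -0.0, -1.0]]
ft_force: [0.4, -0.0, 0.4]
grip_width: 0.0
gripper_force: 0.0
[[319.4, 146.9], [319.1, 218.8], [319.1, 220.4], [319.1, 215.8]]
[(130, 140), (131, 140), (132, 140), (133, 140), (134, 141), (135, 142), (136, 143), (137, 92), (138, 68), (139, 67), (140, 75), (141, 82), (142, 83), (143, 83), (144, 82), (145, 83), (146, 83), (147, 83), (148, 84), (149, 84)]
[(202, 53), (203, 54), (204, 54), (205, 53), (206, 53), (207, 44), (208, 44), (209, 102), (210, 118), (211, 118), (212, 118), (213, 117), (214, 80), (215, 79), (216, 115), (217, 215), (218, 215), (219, 215), (220, 214), (221, 213), (222, 210), (223, 211)]
[[  2   5   3  -1  -1   1   1   3   5   0]
 [  2   1   2  -1   3   2  -1  -1   3   4]
 [  4   4   0   4  -1   0   4   1  -1  -3]
 [ -3   3   0   5   1  -5   6   6  -2   1]
 [ -2   4   6   1 -12   3   3   1  -1   0]
 [  5   0   5   2 -22  -2   2   1   0   1]
 [ -1  -2   1  -3   2   3   1   1   1   2]
 [  0   3  -3   2   5   1   1  -2   6   3]
 [  4   2   1   5   2   4   1   3   4   3]
 [  5  -3   0   1   2   0   3   0   4   0]]
```

The shoulder position is the same after three separate pushes, up to 44 N. The nose is at about full depth beyond the strap, the cradle hasn't moved, and the gripper is clear. Handing in.

```bash
python3 -c "
from rig import env
print(env.close_job())"
```

```text
the job is handed in; nothing more can be done
None
```

I handed the job in with the cradle upright (about 0.02 rad by my measurement) and the pin nose first through both holes, pushed to a hard stop at 44 N; whether its shoulder is fully against the boss is not certain, since my readings put it somewhere between touching and about 4.5 mm off (limit 6 mm), the hand-in returned no verdict, and I viewed 11 pictures against the limit of 10.

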